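Close a soil permeameter cell and hold its cover down for the nuts

ROBOT

A 6-joint arm with a two-finger parallel gripper is mounted at the origin on a cart in front of the work surface, level with it; the furniture and walls round the work are solid. World frame = base frame: x ahead of the robot, y to its left, z up, the work surface at z = 0. Lengths are in m, angles in rad, forces in N, time in s.
With the tool pointing down it reaches from about 0.25 to 0.775 m from the base axis. Payload 8.9 kg.
Tool frame: the origin (TCP) lies at the very end of the fingers, on their centre line; the grasp point (between the pads) lies env.grasp_offset behind it (env.grasp_offset is the distance from the TCP to the grasp point, in m); z points along the fingers, y is the direction in which the jaws open and shut (so a half turn about z gives the same grasp; the last joint's range is limited). The gripper opens to 85 mm and grips with 20 to 120 N. Pads are 22 mm wide; open, the fingers measure 114 mm over their backs; the gripper's body (76 mm by 85 mm) begins 54 mm behind the grasp point. The pads swing forward as they close: fully open they stand 13 mm farther back than shut.
Start: joints at [1.056, 0.291, -0.153, 1.127, 0, 1.431], TCP at [0.193, 0.488, 0.207] pointing down, gripper open.
Joint ranges: [-2.52, 2.52], [-0.91, 1.74], [-1.3, 1.37], [-1.96, 2.02], [-1.52, 1.47], [-3.14, 3.14]. Speed limits (rad/s): [2.22, 2.22, 2.79, 3.14, 3.14, 3.14].

INTERFACE

Orientations are given as a unit quaternion [w, x, y, z].
In Python, from rig import env, camera, get_calibration, workorder, cut_out, spot_point gives the robot as it stands.
- The arm moves only by the shell command python3 -m handwheel 'ROWS' [FORCE]. ROWS is JSON, a list of rows, each an object of numbers: "x", "y", "z": the shift along the world's x, y, z in mm; "wx", "wy", "wz": the turn, a rotation vector about the world's x, y, z in degrees; "fingers": the closure, from -1 (fully open) to 1 (shut). In form: [{"x": .., "y": .., "z": .., "wx": .., "wy": .., "wz": .., "fingers": ..}, ...]. A call has 1 to 10 rows; each row is the pose to reach, as a shift and turn from the pose commanded when the call began; what a row does not reach only later rows make up. A row lasts 1/10 s, in which the tool goes at most 50 mm and 8.59 degrees, less where a joint would pass 70% of its speed; a pose out of reach is approached as far as the arm can. A call with a gripper value outside its range is refused whole. The fingers move at their own pace and stop on an object; FORCE is the grip in N (left out, the last holds). Time passes only in rows, so rows that repeat a pose let the fingers close. It gives the time, the measured TCP pose, the force and the opening at its end, in the units of the state.
- env.sense(): the state, without advancing time (a new reading comes with each control period).
- camera(name): name is "scene" or "top"; returns the picture (400x640x3 uint8, red, green, blue); there is no depth.
- get_calibration(name): a dict with "fx", "fy", "cx", "cy" (pixels), "eye" and "orientation" of the camera in the world. Camera axes: x right, y down, z forward; pixel columns grow to the right and rows downward; lengths in m; the calibration is good to about 2 mm. A picture is of the moment at which its call begins. get_calibration takes no time and is no camera call.
- workorder.job_done(): hands the job in, once; it reports no verdict.
Trained networks look in the newest picture that a camera, given by its name, has taken for a name from the list of things; names that differ only in an ending like _2 or _b are one class to them, and where a whole thing is asked for, a point or a joint stands for the part that bears it (a point fixed in the world has none). Each returns a list of dicts, best first, with "p" (0 to 1); they miss things now and then, are a little off and sometimes report something else, mostly with a low value. They report only what shows in the picture. A call takes as long as a camera call.
- cut_out(camera, thing): "pixels" (400x640 bool, what is visible of it) and "position" ([row, column] in pixels, amid what is visible of it).
- spot_point(camera, thing): "position" ([row, column] in pixels: a listed point, or the origin of a listed thing).
The state is a dict: "time_s": time; "q": joint angles; "joint_vel": joint speeds; "effort": joint torques, N m; "eef_pos": TCP position; "tool_rot": TCP orientation; "force": force on the tool from outside, world axes, zero at the start; "moment": the same for the moment, N m; "gripper_width": finger opening in m.
Only numpy, scipy, OpenCV 4.12 (cv2) and the standard library are available. Lean on these libraries where they do the work, as an engineer would, in place of code of your own. Each camera call takes 0.05 s, during which the arm holds its last target.

TASK

Clean and close the permeameter cell with me: first squeeze the trigger of the air duster in its stand fully for a moment to blow the grit off the cell's seal, and let the trigger go again. Then fetch the loose cover by its stem, lower it over the cell with the three threaded rods in its forked lugs, and push it down gently and level against the spring until it squashes the rubber seal a little, about 16 N on the cell in all. Hold it there with that steady push for a good three seconds and finish while still holding, never letting go, so that I can run the nuts on; leave the nuts and the other things where they are.

Things in the scene. Friction and masses are not known exactly. Their poses are not given: they have to be found in the camera images.
- board: plywood board 210 x 330 mm, 15 mm thick, lying on the table and not movable; origin at the centre of its underside, x away from the robot, y to the left, z up at yaw 0. It carries the duster's stand on its +y half, the cell on its -y half and the three nuts
- handle (a point): squeeze point on the centre line of the level handle of the grey air duster, which lies on its side in a fixed stand; axes as the board's. The handle runs along x (free from x -41 to +36 mm, then battery foot and motor housing, no higher than z +24), is 28 mm thick (z); its back face is at y +15 mm, the resting trigger's front at y -37 mm, squeezed at y -30 mm
- trigger (a joint): black hinged trigger blade in front of (at -y of) the handle: 0 rad let go, 0.20 rad fully squeezed, turns toward the handle; its spring needs about 4 N to start and 11 N when fully squeezed at the handle point. More than 0.15 counts as squeezed, less than 0.04 as let go
- cell: permeameter cell bolted on the board: round base 132 mm wide, upright aluminium cylinder 80 mm wide, three rods round it. Origin at the centre of its underside, z up, x toward rod 0. On the rim lies a black rubber seal ring, upper face at z 77 mm (the cover's underside when down, or up to 3 mm less)
- follower (a joint): steel pad 40 mm across on the coil spring in the middle of the cell: 0 m free, with its top at z 91 mm of the cell, 14 mm above the seal; grows as it is pressed down (0.4 N per mm), 0.014 when the cover meets the seal. The cover alone does not close the cell and rises again if let go
- rod0 (a point): tip of rod 0: rods are 8 mm thick with tapered tips, 54 mm from the cell's axis at 0, 120 and 240 degrees in the cell's frame, tips at z = 108 mm of the cell (31 mm above the seal)
- rod1 (a point): tip of rod 1 (at 120 degrees)
- rod2 (a point): tip of rod 2 (at 240 degrees)
- seal (a joint): how far the rubber seal ring is squashed: 0 m free, 0.003 m at its limit; it gives 1 mm per 8 N
- cover: loose grey metal cover, 0.2 to 0.4 kg: disc 92 mm wide, 12 mm thick, with three forked lugs (130 mm overall) at 0, 120, 240 degrees; their slots, 12 mm wide, open outward, take the rods, any lug on any rod. Round stem in the middle, 30 mm thick, from z 16 to 50 mm, to be gripped; vent plug on it to z 62 mm. Origin at the centre of its underside, z up, x toward slot 0
- slot0 (a point): middle of slot 0 of the cover, at its underside, 54 mm from the cover's axis
- nut0: loose brass flanged nut 28 mm wide, 13 mm high, on the board's front edge, for the colleague; not to be moved
- nut1: a second such nut beside it; not to be moved
- nut2: a third such nut; not to be moved
- dish: loose steel dish 117 mm across, 17 mm high, on the table behind the cover; bystander
- tin: loose round tin with lid, 57 mm across, 38 mm high, on the table behind the cover; bystander

How it is judged:
By the outcome, as a careful person would: the job done as asked, in the order asked, and still so for the second after the job is handed in, while the arm keeps its last pose, push and grip.
It also fails if it takes over 64 s, if anything falls off the work surface, if the arm or the gripper's body presses on something with over 40 N, if the wrist force passes 120 N, or if a joint passes its speed limit or range.

## Working session

There is one attempt and no reset: what is moved stays moved. The work goes in short steps, Python scripts to look and compute and a shell command to move; the robot and the scene stay as the last step left them, time stands still between calls to the robot, and variables do not carry over. Pictures are saved under pics/ and viewed, and the job is handed in when it is done.

```bash
ls; mkdir -p pics; python3 - <<'E'
from rig import env,camera,get_calibration
import cv2
for n in("scene","top"):
    cv2.imwrite(f"pics/{n}0.png",camera(n)[:,:,::-1]); print(n,get_calibration(n))
print(env.sense(),env.grasp_offset)
E
```

```text
pics
scene {'fx': 454.455766641563, 'fy': 454.455766641563, 'cx': 319.5053542846128, 'cy': 194.82576448792798, 'eye': array([ 0.0477601 , -0.84459527,  0.81593768]), 'orientation': array([-0.42047195,  0.86324147, -0.25199485,  0.12048276])}
top {'fx': 444.5031964197315, 'fy': 444.5031964197315, 'cx': 315.1678447734939, 'cy': 201.72616608315684, 'eye': array([ 0.3441424 , -0.07711892,  1.18114348]), 'orientation': array([ 0.06872075, -0.70303925,  0.70446897, -0.068824  ])}
{'time_s': 0.1, 'q': array([ 1.05570459e+00,  2.91215823e-01, -1.54025456e-01,  1.12666357e+00,
       -2.94838680e-05,  1.43149445e+00]), 'joint_vel': array([ 0.00168416, -0.00100098,  0.00170166, -0.00047895,  0.00299276,
       -0.001411  ]), 'effort': array([ 9.21204555e-04, -5.37977993e+01,  3.31918037e+01,  9.32893774e-03,
       -2.26594780e-04,  4.57697854e-05]), 'eef_pos': array([0.1924911 , 0.48801758, 0.20630343]), 'tool_rot': array([-1.64173210e-04,  1.86791256e-01,  9.82399470e-01, -5.29591315e-04]), 'force': array([-0.09029761, -0.56116128, -0.20765568]), 'moment': array([-0.01709943,  0.00298641,  0.06053495]), 'gripper_width': 0.08526854300814601} 0.0187
```

View pics/scene0.png

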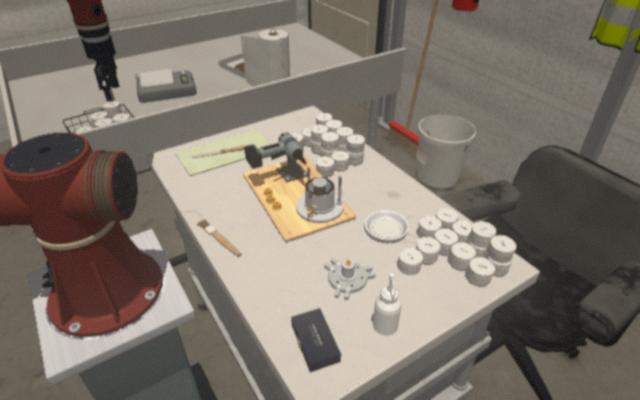

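View pics/top0.png

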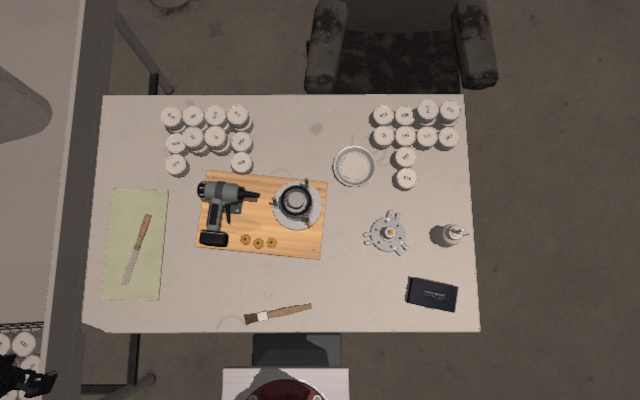

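The top view shows the duster at about (215,210), the cell at (297,203), the nuts at (245-272,242) and the cover at (388,233). The dish is at (354,166). In this view x points up and y points left. Next I'll query the networks.

```bash
cat > h.py <<'E'
import numpy as np,cv2
from rig import env,camera,get_calibration,cut_out,spot_point
from scipy.spatial.transform import Rotation as R
def rot(q): return R.from_quat([q[1],q[2],q[3],q[0]])
def ray(n,px):
    c=get_calibration(n); d=np.array([(px[1]-c['cx'])/c['fx'],(px[0]-c['cy'])/c['fy'],1.])
    return np.array(c['eye']),rot(c['orientation']).apply(d)
def at_z(n,px,z):
    e,d=ray(n,px); return e+d*(z-e[2])/d[2]
def tri(a,b):
    (e1,d1),(e2,d2)=ray('top',a),ray('scene',b)
    s=np.linalg.lstsq(np.c_[d1,-d2],e2-e1,rcond=None)[0]
    p,q=e1+s[0]*d1,e2+s[1]*d2
    return (p+q)/2,np.linalg.norm(p-q)
def proj(n,P):
    c=get_calibration(n); v=rot(c['orientation']).inv().apply(np.array(P)-c['eye'])
    return np.array([c['cy']+c['fy']*v[1]/v[2],c['cx']+c['fx']*v[0]/v[2]])
E
python3 - <<'E'
from h import *
np.set_printoptions(precision=4,suppress=True)
Z=dict(board=0,handle=None,cell=.015,rod0=.123,rod1=.123,rod2=.123,cover=0,slot0=0,nut0=.015,nut1=.015,nut2=.015,dish=0,tin=0)
for n in("top","scene"):camera(n)
for k,z in Z.items():
    a=spot_point('top',k);b=spot_point('scene',k)
    print(k,'top',[(round(r['p'],2),np.round(r['position'],1).tolist()) for r in a[:4]],'scene',[(round(r['p'],2),np.round(r['position'],1).tolist()) for r in b[:4]])
    if z is not None:
        for n,l in(('top',a),('scene',b)):
            for r in l[:3]:print('   ',n,at_z(n,r['position'],z))
    if a and b: print('   tri',*tri(a[0]['position'],b[0]['position']))
print(env.sense()['time_s'])
E
```

```text
board top [(0.71, [212.7, 258.9])] scene [(0.96, [194.3, 300.0]), (0.29, [227.3, 386.0])]
    top [0.5474 0.0742 0.    ]
    scene [0.5563 0.0674 0.    ]
    scene [ 0.6766 -0.1794 -0.    ]
   tri [ 0.5529  0.0724 -0.0031] 0.01085761475273276
handle top [(0.9, [213.1, 215.5])] scene [(0.95, [150.0, 269.8])]
   tri [0.5234 0.1676 0.1108] 0.008830725468154372
cell top [(0.88, [199.9, 300.1]), (0.25, [213.3, 306.6])] scene [(0.72, [205.6, 319.0])]
    top [ 0.5793 -0.0372  0.015 ]
    top [ 0.5429 -0.0547  0.015 ]
    scene [ 0.5654 -0.0216  0.015 ]
   tri [ 0.5686 -0.0338  0.0247] 0.018771632430430226
rod0 top [(0.87, [198.1, 273.8]), (0.78, [212.1, 307.9]), (0.58, [181.1, 304.8])] scene [(0.96, [185.7, 308.6]), (0.81, [165.3, 307.7]), (0.58, [174.3, 337.9]), (0.19, [197.0, 270.1])]
    top [0.5621 0.023  0.123 ]
    top [ 0.5274 -0.0599  0.123 ]
    top [ 0.6045 -0.0522  0.123 ]
    scene [ 0.5159 -0.0514  0.123 ]
    scene [0.5614 0.0279 0.123 ]
    scene [ 0.6063 -0.0505  0.123 ]
   tri [0.572  0.0323 0.0487] 0.011669352974071715
rod1 top [(0.87, [198.1, 273.8]), (0.78, [212.1, 307.
[... 1989 characters left out ...]
0.6, [194.2, 270.4]), (0.51, [208.7, 278.8])]
    top [0.467  0.0781 0.015 ]
    top [0.4604 0.0436 0.015 ]
    scene [0.4587 0.0694 0.015 ]
    scene [0.4759 0.0968 0.015 ]
    scene [0.4652 0.0268 0.015 ]
   tri [0.466  0.0803 0.0049] 0.004390839356756088
dish top [(0.63, [166.3, 352.4])] scene [(0.82, [228.3, 387.6])]
    top [ 0.6764 -0.1802  0.    ]
    scene [ 0.6777 -0.1848  0.    ]
   tri [ 0.6789 -0.1813 -0.0038] 0.0032080678557163318
tin top [(0.89, [179.6, 405.1])] scene [(0.71, [262.5, 409.7]), (0.38, [206.3, 274.5])]
    top [ 0.6384 -0.3236  0.    ]
    scene [ 0.6445 -0.3104  0.    ]
    scene [ 0.4679  0.0589 -0.    ]
   tri [ 0.6342 -0.3203  0.0148] 0.0011225703786667137
1.5
```

```bash
python3 - <<'E'
import cv2
a=cv2.imread('pics/top0.png');b=cv2.imread('pics/scene0.png')
f=lambda im,r0,r1,c0,c1,s,n:cv2.imwrite(n,cv2.resize(im[r0:r1,c0:c1],None,fx=s,fy=s,interpolation=cv2.INTER_CUBIC))
f(a,165,265,190,333,5,'pics/tb.png');f(b,120,245,235,365,5,'pics/sb.png')
f(a,195,265,350,470,6,'pics/tc.png');f(b,240,310,310,410,6,'pics/sc.png')
E
```

```text
(no output)
```

View pics/tb.png

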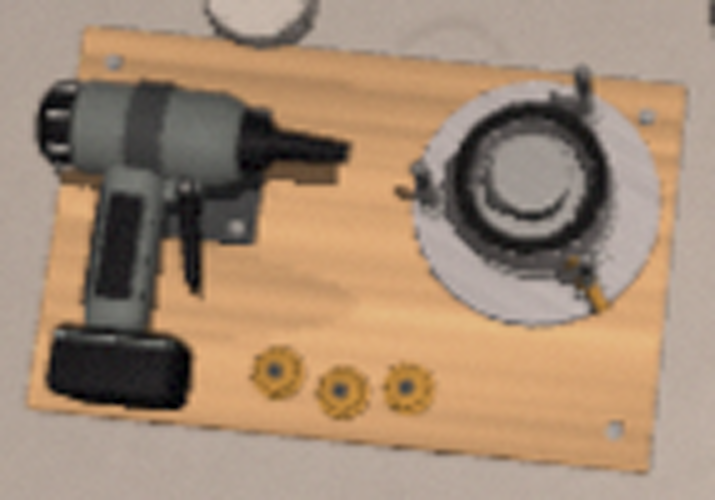

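View pics/sb.png

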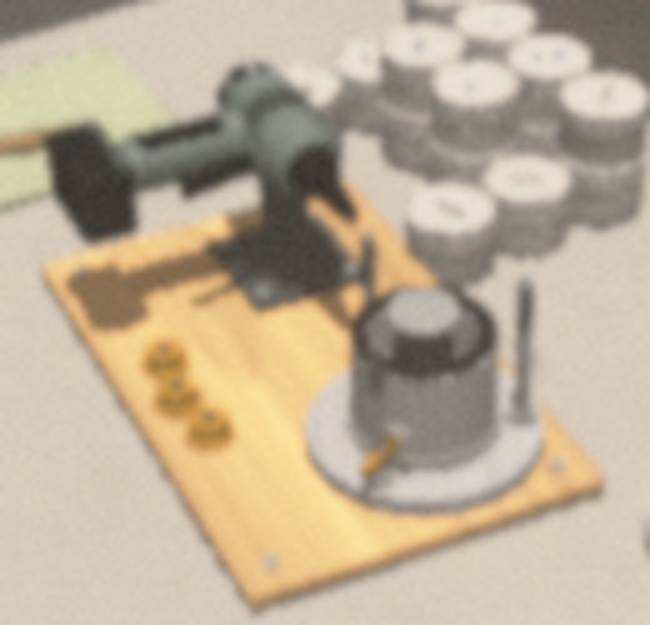

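View pics/tc.png

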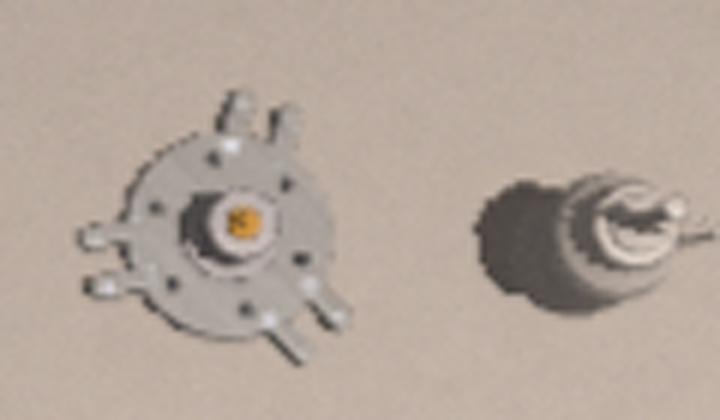

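View pics/sc.png

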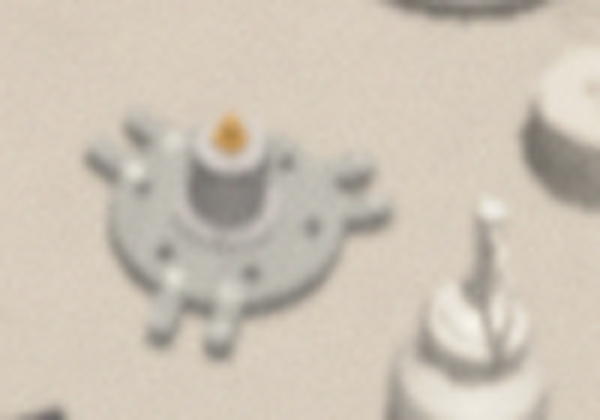

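```bash
python3 - <<'E'
from h import *
np.set_printoptions(precision=4,suppress=True)
from scipy.optimize import least_squares
T={(.105,.165):(170.4,206.6),(.105,-.165):(182.4,327.4),(-.105,-.165):(258.5,319.6),(-.105,.165):(246.6,195.8)}
S={(-.105,.165):(173.6,243.6),(.105,-.165):(216.0,355.6),(-.105,-.165):(239.5,286)}
def res(p,use='ts'):
    c,s=np.cos(p[2]),np.sin(p[2]); r=[]
    for n,D in(('top',T),('scene',S)):
        if n[0] not in use: continue
        for (x,y),px in D.items(): r+=list(proj(n,[p[0]+c*x-s*y,p[1]+s*x+c*y,.015])-px)
    return np.array(r)
for u in('t','s','ts'):
    f=least_squares(res,[.55,.07,0.],args=(u,)); print(u,f.x,f.fun.round(1))
for k in('cover','cell','handle','trigger','dish','nut0'):
    for n in('top','scene'):
        for r in cut_out(n,k)[:3]:
            m=r['pixels']; ys,xs=np.nonzero(m); print(k,n,round(r['p'],2),np.round(r['position'],1),m.sum(),ys.min(),ys.max(),xs.min(),xs.max())
E
```

```text
t [ 0.5419  0.0632 -0.1001] [-0.5 -0.1 -0.9  0.3  0.9  0.6  0.4 -0.9]
s [ 0.5417  0.0617 -0.1061] [-0.9 -0.7 -0.2  1.5  0.5 -0.8]
ts [ 0.5418  0.0629 -0.1017] [-0.6  0.1 -0.8  0.5  1.   0.7  0.3 -0.8 -1.  -1.  -0.7  1.4  0.3 -0.6]
cover top 0.82 [233.3 389. ] 1145 211 254 364 407
cover scene 0.65 [277.5 347.2] 1293 258 299 324 375
cell top 0.87 [202.5 299.3] 1985 178 229 272 321
cell scene 0.67 [201.2 320.2] 1719 167 222 296 343
handle top 0.9 [201.2 218.3] 2048 181 246 197 258
handle top 0.73 [198.1 296.9] 181 192 206 288 303
handle scene 0.93 [154.1 283.4] 1578 132 181 245 306
trigger top 0.65 [210.  227.7] 78 201 221 226 230
trigger scene 0.53 [154.6 280.8] 84 149 158 271 285
dish top 0.61 [164.8 354.3] 1422 145 186 334 377
dish scene 0.58 [222.4 385.1] 963 210 239 366 407
nut0 scene 0.63 [207.2 276.4] 48 202 208 273 280
nut0 scene 0.58 [197.4 270.6] 61 195 202 266 274
nut0 scene 0.36 [202.3 319.9] 1702 169 223 296 343
```

```bash
python3 - <<'E'
from h import *
np.set_printoptions(precision=4,suppress=True)
print('handle',tri((214.4,215),(150,273.2)),tri((213.1,215.5),(150,269.8)))
for z in(.09,.10,.11,.12,.13): 
    p=at_z('top',(213.8,215.2),z); print(z,p,proj('scene',p))
print('seal',at_z('top',(200.4,296.2),.092),at_z('scene',(186,319.8),.092))
print('base',at_z('top',(205.6,297.2),.025))
a=at_z('top',(198.1,273.8),.123);c=at_z('top',(179.5,306.2),.123)
a2=at_z('scene',(168,308.6),.123);c2=at_z('scene',(177,340),.123)
print(a,a2,c,c2)
import cv2
# model overlay
cx,cy=.565,-.030
top=cv2.imread('pics/top0.png');sc=cv2.imread('pics/scene0.png')
for n,im,(r0,r1,c0,c1) in(('top',top,(165,245,255,340)),('scene',sc,(150,245,280,365))):
    s=7;o=cv2.resize(im[r0:r1,c0:c1],None,fx=s,fy=s,interpolation=cv2.INTER_CUBIC)
    def P(p): q=proj(n,p);return (int((q[1]-c0+.5)*s),int((q[0]-r0+.5)*s))
    for rad,z in((.066,.025),(.040,.092),(.02,.106)):
        pts=[P([cx+rad*np.cos(t),cy+rad*np.sin(t),z]) for t in np.linspace(0,6.28,60)]
        cv2.polylines(o,[np.array(pts)],True,(0,255,0),1)
    th=np.arctan2(a[1]-cy,a[0]-cx)
    for k in range(3):
        t=th+k*2*np.pi/3;q=[cx+.054*np.cos(t),cy+.054*np.sin(t)]
        cv2.line(o,P(q+[.025]),P(q+[.123]),(0,0,255),1)
    cv2.imwrite(f'pics/ov_{n}.png',o)
print(np.degrees(th))
E
```

```text
handle (array([0.5266, 0.1667, 0.109 ]), np.float64(0.004178472717735893)) (array([0.5234, 0.1676, 0.1108]), np.float64(0.008830725468154372))
0.09 [0.5293 0.1714 0.09  ] [154.6143 273.0131]
0.1 [0.5276 0.1691 0.1   ] [152.2484 272.6305]
0.11 [0.5259 0.1668 0.11  ] [149.8521 272.243 ]
0.12 [0.5242 0.1645 0.12  ] [147.4249 271.8505]
0.13 [0.5225 0.1623 0.13  ] [144.9661 271.4529]
seal [ 0.5625 -0.0301  0.092 ] [ 0.5611 -0.0331  0.092 ]
base [ 0.5619 -0.0299  0.025 ]
[0.5621 0.023  0.123 ] [0.5568 0.0157 0.123 ] [ 0.6085 -0.0556  0.123 ] [ 0.6041 -0.0634  0.123 ]
93.09599120924665
```

View pics/ov_top.png

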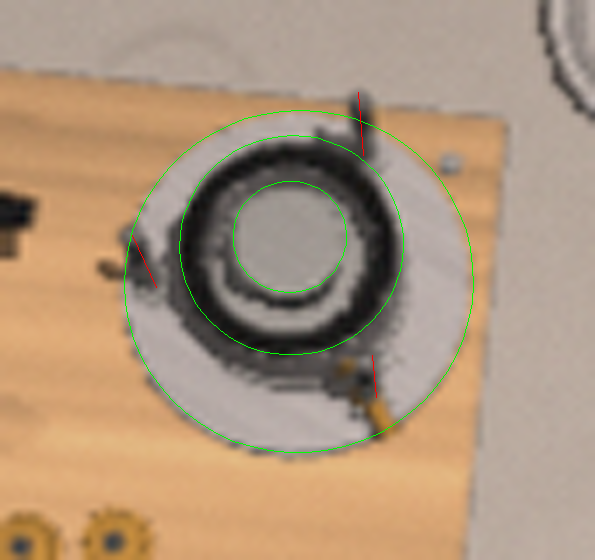

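View pics/ov_scene.png

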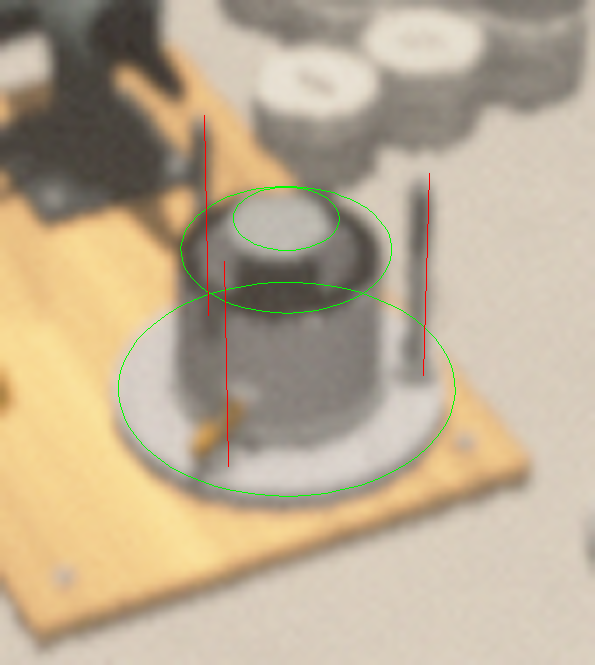

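```bash
cat >> h.py <<'E'
def tool():
    s=env.sense(); r=rot(s['tool_rot']); y=r.apply([0,1,0]); z=r.apply([0,0,1])
    return s,np.degrees(np.arctan2(y[1],y[0])),z
E
python3 - <<'E'
from h import *
np.set_printoptions(precision=4,suppress=True)
s,a,z=tool(); print(a,z,s['q'])
print('cover disc',at_z('top',(234.2,388.7),.012),'stem top plug',at_z('top',(232,390.8),.062),at_z('scene',(261.5,348.3),.062))
c=at_z('top',(234.2,388.7),.012)
for q in((262,108),(93,262),(318,338)):
    p=at_z('top',(195+q[1]/6,350+q[0]/6),.012); print(np.degrees(np.arctan2(*(p-c)[[1,0]])),np.linalg.norm(p-c))
E
```

```text
68.46531098990054 [ 0.  0. -1.] [ 1.0557  0.2907 -0.1534  1.1267  0.      1.4315]
cover disc [ 0.487  -0.2717  0.012 ] stem top plug [ 0.4865 -0.2689  0.062 ] [ 0.4843 -0.2737  0.062 ]
-14.968073884447655 0.05878774113778849
100.76659751538969 0.0627002503176807
-141.5049549704083 0.05779272505596569
```

```bash
python3 -m handwheel '[{"x":33,"y":-33,"z":0,"wz":2},{"x":66,"y":-66,"wz":4},{"x":100,"y":-99,"wz":6},{"x":133,"y":-132,"wz":8},{"x":166,"y":-165,"wz":10},{"x":200,"y":-198,"wz":12},{"x":233,"y":-231,"wz":14},{"x":266,"y":-264,"wz":15.7},{"x":300,"y":-297,"wz":15.7},{"x":332,"y":-329,"wz":15.7}]' 30
python3 -m handwheel '[{"z":0},{"z":-10}]'
python3 - <<'E'
from h import *
s,a,z=tool();print(s['eef_pos'],a,z,s['q'],s['time_s'])
for n in('top','scene'):cv2.imwrite(f'pics/{n}1.png',camera(n)[:,:,::-1])
a=cv2.imread('pics/top1.png')[150:280,160:320];b=cv2.imread('pics/scene1.png')[60:200,210:350]
cv2.imwrite('pics/c1.png',np.hstack([cv2.resize(x,(400,400),interpolation=2) for x in(a,b)]))
E
```

```text
[0.19269048 0.48837467 0.20680947] 68.46531098990054 [ 2.69663823e-06  2.25168214e-05 -1.00000000e+00] [ 1.05568358e+00  2.90703720e-01 -1.53383150e-01  1.12668853e+00
  8.74581373e-06  1.43153480e+00] 2.1validation failed for argument at $[0]...
validation failed for argument at $[0]...
```

View pics/c1.png

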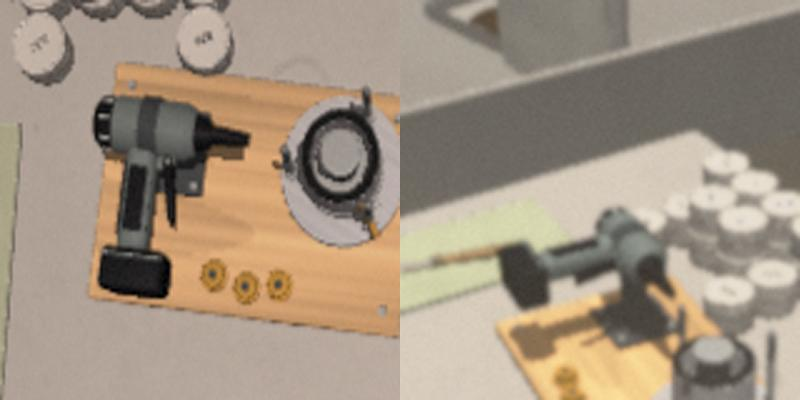

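The tool refused those rows because every key has to be given. The picture is unchanged: the arm didn't move. I'll resend them with all keys.

```bash
python3 -m handwheel '[{"x":33,"y":-33,"z":0,"wx":0,"wy":0,"wz":2,"fingers":-1},{"x":66,"y":-66,"z":0,"wx":0,"wy":0,"wz":4,"fingers":-1},{"x":100,"y":-99,"z":0,"wx":0,"wy":0,"wz":6,"fingers":-1},{"x":133,"y":-132,"z":0,"wx":0,"wy":0,"wz":8,"fingers":-1},{"x":166,"y":-165,"z":0,"wx":0,"wy":0,"wz":10,"fingers":-1},{"x":200,"y":-198,"z":0,"wx":0,"wy":0,"wz":12,"fingers":-1},{"x":233,"y":-231,"z":0,"wx":0,"wy":0,"wz":14,"fingers":-1},{"x":266,"y":-264,"z":0,"wx":0,"wy":0,"wz":15.7,"fingers":-1},{"x":300,"y":-297,"z":0,"wx":0,"wy":0,"wz":15.7,"fingers":-1},{"x":332,"y":-329,"z":0,"wx":0,"wy":0,"wz":15.7,"fingers":-1}]' 30
python3 -m handwheel '[{"x":0,"y":0,"z":-20,"wx":0,"wy":0,"wz":0,"fingers":-1},{"x":0,"y":0,"z":-40,"wx":0,"wy":0,"wz":0,"fingers":-1},{"x":0,"y":0,"z":-40,"wx":0,"wy":0,"wz":0,"fingers":-1}]'
python3 - <<'E'
from h import *
s,a,z=tool();print(s['eef_pos'],a,z,s['q'],s['time_s'])
for n in('top','scene'):cv2.imwrite(f'pics/{n}1.png',camera(n)[:,:,::-1])
a=cv2.imread('pics/top1.png')[150:280,160:320];b=cv2.imread('pics/scene1.png')[60:200,210:350]
cv2.imwrite('pics/c1.png',np.hstack([cv2.resize(x,(400,400),interpolation=2) for x in(a,b)]))
E
```

```text
time_s: 3.2
eef_pos: [0.526, 0.1576, 0.2069]
tool_rot: [0.0, 0.051, 0.999, 0.0]
force: [0.5, 1.3, -0.4]
gripper_width: 0.0853
time_s: 3.5
eef_pos: [0.5232, 0.1586, 0.1645]
tool_rot: [-0.002, 0.051, 0.999, -0.0]
force: [-1.0, 0.3, 0.6]
gripper_width: 0.0855
[0.52315255 0.1586493  0.16449295] 84.11749479665531 [-4.29823421e-03 -6.64676557e-04 -9.99990542e-01] [ 1.60672257e-01  3.62073590e-01 -1.65155837e-01  1.04791612e+00
  3.15239290e-05  2.63343591e-01] 3.5
```

View pics/c1.png

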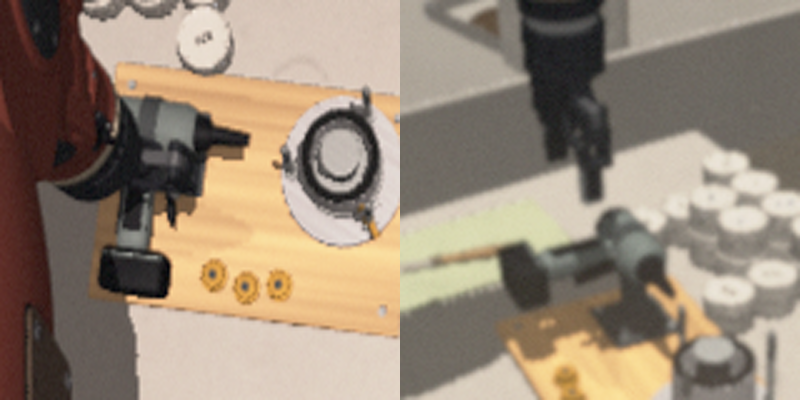

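```bash
python3 -m handwheel '[{"x":0,"y":0,"z":-20,"wx":0,"wy":0,"wz":0,"fingers":-1},{"x":0,"y":0,"z":-40,"wx":0,"wy":0,"wz":0,"fingers":-1},{"x":0,"y":0,"z":-60,"wx":0,"wy":0,"wz":0,"fingers":-1},{"x":0,"y":0,"z":-75,"wx":0,"wy":0,"wz":0,"fingers":-1},{"x":0,"y":0,"z":-75,"wx":0,"wy":0,"wz":0,"fingers":-1}]'
python3 - <<'E'
from h import *
s,a,z=tool();print(s['eef_pos'],a,z,s['force'])
for n in('top','scene'):cv2.imwrite(f'pics/{n}2.png',camera(n)[:,:,::-1])
a=cv2.imread('pics/top2.png')[165:265,190:290];b=cv2.imread('pics/scene2.png')[90:190,230:330]
cv2.imwrite('pics/c2.png',np.hstack([cv2.resize(x,(400,400),interpolation=2) for x in(a,b)]))
E
```

```text
time_s: 4.1
eef_pos: [0.524, 0.1596, 0.0914]
tool_rot: [-0.001, 0.051, 0.999, -0.0]
force: [-0.7, 0.6, 0.5]
gripper_width: 0.0854
[0.52395424 0.15963672 0.09136991] 84.20914699743386 [-1.40206941e-03 -2.78013873e-04 -9.99998978e-01] [-0.73561608  0.62509307  0.5177759 ]
```

View pics/c2.png

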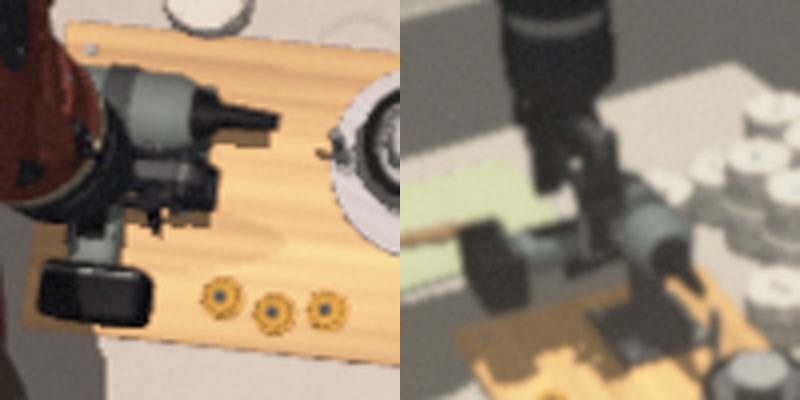

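```bash
python3 -m handwheel '[{"x":0,"y":0,"z":0,"wx":0,"wy":0,"wz":0,"fingers":-0.2},{"x":0,"y":0,"z":0,"wx":0,"wy":0,"wz":0,"fingers":0.2},{"x":0,"y":0,"z":0,"wx":0,"wy":0,"wz":0,"fingers":0.2},{"x":0,"y":0,"z":0,"wx":0,"wy":0,"wz":0,"fingers":0.2},{"x":0,"y":0,"z":0,"wx":0,"wy":0,"wz":0,"fingers":0.2}]' 25
python3 - <<'E'
from h import *
s,a,z=tool();print(s['eef_pos'],a,z,s['force'],s['gripper_width'])
for n in('top','scene'):cv2.imwrite(f'pics/{n}3.png',camera(n)[:,:,::-1])
a=cv2.imread('pics/top3.png')[165:265,190:290];b=cv2.imread('pics/scene3.png')[90:190,230:330]
cv2.imwrite('pics/c3.png',np.hstack([cv2.resize(x,(400,400),interpolation=2) for x in(a,b)]))
E
```

```text
time_s: 4.7
eef_pos: [0.5261, 0.1662, 0.0941]
tool_rot: [0.001, 0.049, 0.999, 0.007]
force: [-1.3, 28.6, 12.2]
gripper_width: 0.0347
[0.5260916  0.16615233 0.094108  ] 84.39012481778595 [ 0.00364298  0.0135289  -0.99990184] [-1.28044877 28.58792517 12.24585258] 0.03468815783590893
```

View pics/c3.png

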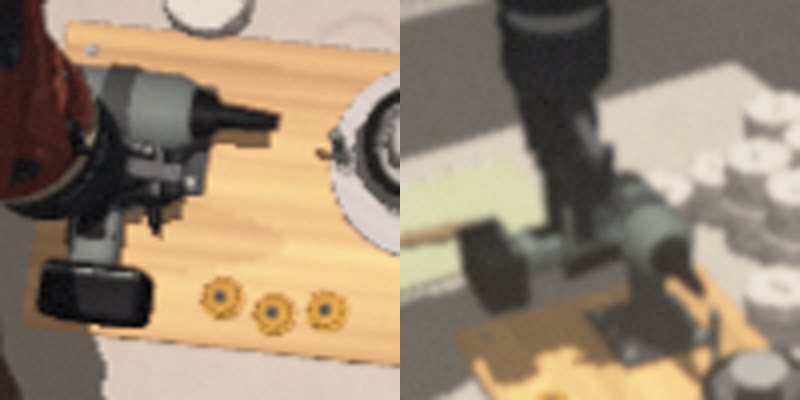

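Closing reached 34.7 mm, which is narrower than the handle plus trigger (45 mm). There was also a +y and upward force, so the pads probably caught only the upper part. I'll open and re-measure the height.

```bash
python3 -m handwheel '[{"x":0,"y":0,"z":0,"wx":0,"wy":0,"wz":0,"fingers":-1},{"x":0,"y":0,"z":0,"wx":0,"wy":0,"wz":0,"fingers":-1},{"x":0,"y":0,"z":0,"wx":0,"wy":0,"wz":0,"fingers":-1},{"x":0,"y":0,"z":0,"wx":0,"wy":0,"wz":0,"fingers":-1}]' 25
python3 - <<'E'
from h import *
s,a,z=tool();print(s['eef_pos'],a,z,s['force'],s['gripper_width'])
for n in('top','scene'):cv2.imwrite(f'pics/{n}4.png',camera(n)[:,:,::-1])
a=cv2.imread('pics/top4.png')[170:250,190:270];b=cv2.imread('pics/scene4.png')[110:190,240:320]
cv2.imwrite('pics/c4.png',np.hstack([cv2.resize(x,(400,400),interpolation=2) for x in(a,b)]))
b=cv2.imread('pics/scene0.png')[110:190,240:320]
def mark(im,n,r0,c0,P,col): q=proj(n,P);cv2.circle(im,(int((q[1]-c0+.5)*8),int((q[0]-r0+.5)*8)),4,col,-1);return q
b=cv2.resize(b,(640,640),interpolation=2)
# handle axis at heights
u=np.array([np.cos(-.1017),np.sin(-.1017),0]);v=np.array([-u[1],u[0],0])
for z,col in((.09,(0,0,255)),(.10,(0,255,255)),(.11,(0,255,0))):
    h=at_z('top',(213.8,215.2),z)
    for t in(-.041,0,.036): mark(b,'scene',110,240,h+u*t,col)
    print(z,h,proj('scene',h-v*.037))
cv2.imwrite('pics/c4b.png',b)
E
```

```text
time_s: 5.2
eef_pos: [0.5247, 0.159, 0.0917]
tool_rot: [-0.0, 0.051, 0.999, -0.0]
force: [0.0, 0.6, -0.0]
gripper_width: 0.0856
[0.52465808 0.15896905 0.09173235] 84.13957269736524 [-1.94649334e-04 -3.61230934e-04 -9.99999916e-01] [ 0.03119755  0.56887796 -0.0132314 ] 0.08563890761595058
0.09 [0.52933427 0.17135964 0.09      ] [160.92912962 277.87406663]
0.1 [0.52763705 0.16908241 0.1       ] [158.55652923 277.51537225]
0.11 [0.52593982 0.16680518 0.11      ] [156.15286527 277.1519816 ]
```

View pics/c4.png

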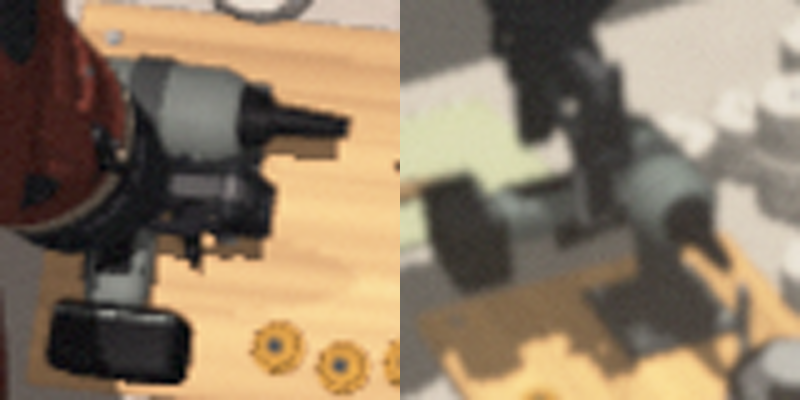

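View pics/c4b.png

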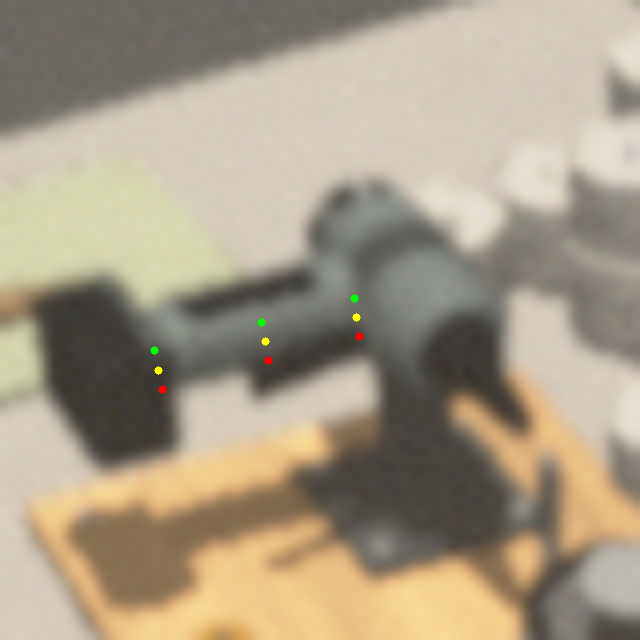

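```bash
python3 - <<'E'
from h import *
s,a,z=tool();p=s['eef_pos'];y=rot(s['tool_rot']).apply([0,1,0]);x=rot(s['tool_rot']).apply([1,0,0])
im={n:cv2.imread(f'pics/{n}4.png') for n in('top','scene')}
O=[]
for n,(r0,c0) in(('top',(170,190)),('scene',(110,240))):
    b=cv2.resize(im[n][r0:r0+80,c0:c0+80],(400,400),interpolation=2); 
    for sg in(-1,1):
        for d,col in((.0427,(0,255,0)),(.057,(0,255,255))):
            for e in(-.011,.011):
                q=proj(n,p+sg*d*y+e*x+[0,0,.013]);cv2.circle(b,(int((q[1]-c0+.5)*5),int((q[0]-r0+.5)*5)),2,col,-1)
    h=np.array([.5255,.1667,.11]);u=np.array([np.cos(-.1017),np.sin(-.1017),0]);v=np.array([-u[1],u[0],0])
    for yy in(-.037,-.015,.015):
      for zz in(-.014,.014):
        q=[proj(n,h+v*yy+u*t+[0,0,zz]) for t in(-.041,.036)]
        q=[(int((a[1]-c0+.5)*5),int((a[0]-r0+.5)*5)) for a in q]; cv2.line(b,*q,(255,0,255) if yy>-.03 else (0,0,255),1)
    O.append(b)
cv2.imwrite('pics/c5.png',np.hstack(O))
E
```

```text
(no output)
```

View pics/c5.png

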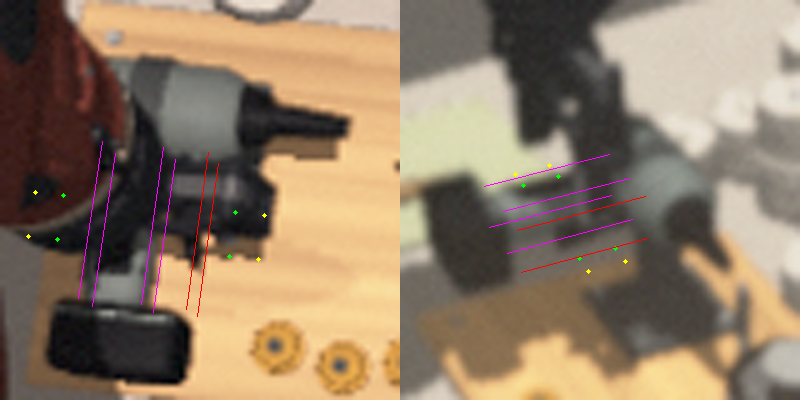

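```bash
python3 - <<'E'
from h import *
b=cv2.imread('pics/scene4.png')[100:170,250:310]
b=cv2.resize(b,None,fx=8,fy=8,interpolation=2);b=cv2.convertScaleAbs(b,alpha=2.2,beta=10)
a=cv2.imread('pics/scene1.png')[70:140,250:310];a=cv2.convertScaleAbs(cv2.resize(a,None,fx=5,fy=8,interpolation=2),alpha=2.2,beta=10)
cv2.imwrite('pics/c6.png',np.hstack([b,a]))
for P in([.5232,.1586-.0427,.1645],[.5232,.1586-.0427,.1645+.013],[.5232,.1586-.057,.1645+.013],[.5232,.1586+.0427,.1645+.013]): print(proj('scene',P))
E
```

```text
[141.67954116 278.70368409]
[137.56345133 278.41934032]
[139.87761226 280.94950984]
[124.4539968 264.0862221]
```

View pics/c6.png

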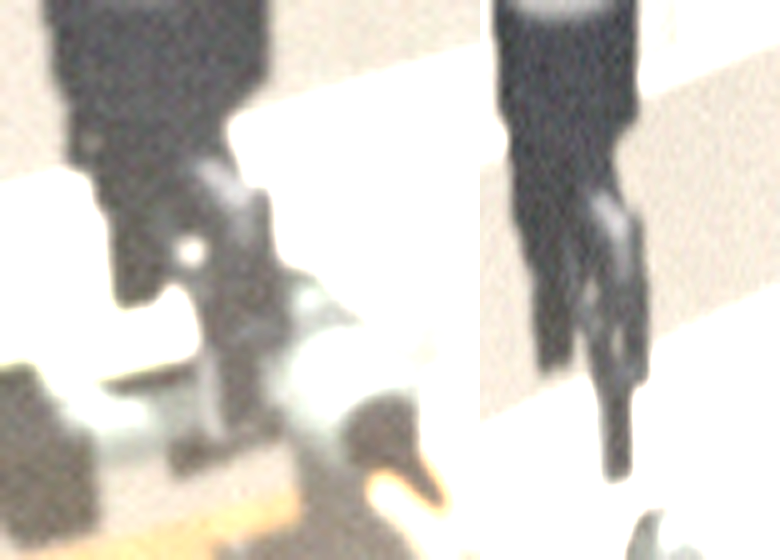

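```bash
python3 - <<'E'
from h import *
a=cv2.imread('pics/top0.png')[330:400,0:70];b=cv2.imread('pics/scene0.png')[0:140,60:150]
a=cv2.convertScaleAbs(cv2.resize(a,None,fx=6,fy=6,interpolation=2),alpha=2.5,beta=20)
b=cv2.convertScaleAbs(cv2.resize(b,None,fx=4,fy=4,interpolation=2),alpha=1.5,beta=10)
P=np.array([.1925,.488,.2063]);u=np.array([np.cos(np.radians(68.5)),np.sin(np.radians(68.5)),0])
for sg in(-1,1):
  for dz in(0,.013,.038):
    q=P+sg*.0427*u+[0,0,dz]
    A=proj('top',q);B=proj('scene',q);print(sg,dz,A,B)
    cv2.circle(a,(int((A[1]+.5)*6),int((A[0]-330+.5)*6)),3,(0,255,0),-1)
    cv2.circle(b,(int((B[1]-60+.5)*4),int((B[0]+.5)*4)),3,(0,255,0),-1)
c=np.zeros((560,780,3),np.uint8);c[:420,:420]=a;c[:,420:780]=b
cv2.imwrite('pics/c7.png',c)
E
```

```text
-1 0 [372.00618329  62.56391589] [112.06787699 114.51843585]
-1 0.013 [373.16202187  59.02743032] [107.92647392 113.21774842]
-1 0.038 [375.47825956  51.94050549] [ 99.8147869  110.67011682]
1 0 [356.29860186  26.18928569] [ 98.76943729 119.06276395]
1 0.013 [357.22839653  22.17020783] [ 94.75157064 117.85277652]
1 0.038 [359.09114635  14.11839078] [ 86.88893404 115.48493002]
```

View pics/c7.png

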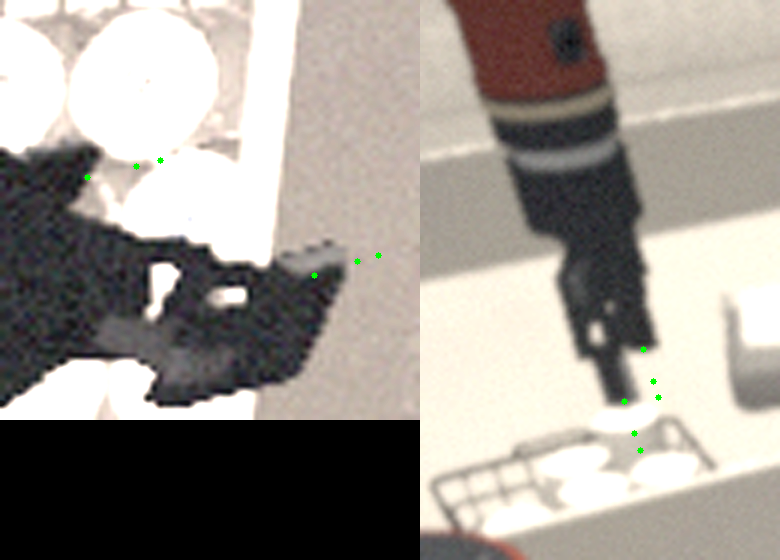

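Both pictures put the open fingertips about 35 mm above where the TCP pose says, which explains the miss. I'll rise clear, close to about the squeeze width and measure the tip offset.

```bash
python3 -m handwheel '[{"x":0,"y":0,"z":30,"wx":0,"wy":0,"wz":0,"fingers":-1},{"x":0,"y":0,"z":70,"wx":0,"wy":0,"wz":0,"fingers":0.2},{"x":0,"y":0,"z":70,"wx":0,"wy":0,"wz":0,"fingers":0.2},{"x":0,"y":0,"z":70,"wx":0,"wy":0,"wz":0,"fingers":0.2},{"x":0,"y":0,"z":70,"wx":0,"wy":0,"wz":0,"fingers":0.2}]' 25
python3 - <<'E'
from h import *
s,a,z=tool();p=s['eef_pos'];print(p,a,z,s['force'],s['gripper_width'])
for n in('top','scene'):cv2.imwrite(f'pics/{n}5.png',camera(n)[:,:,::-1])
y=rot(s['tool_rot']).apply([0,1,0])
b=cv2.imread('pics/scene5.png')[70:150,250:310];b=cv2.convertScaleAbs(cv2.resize(b,None,fx=8,fy=7,interpolation=2),alpha=2,beta=10)
for sg in(-1,1):
  for dz in(0,.01,.02,.03,.04):
    B=proj('scene',p+sg*y*s['gripper_width']/2+[0,0,dz]);cv2.circle(b,(int((B[1]-250+.5)*8),int((B[0]-70+.5)*7)),3,(0,255,0),-1)
cv2.imwrite('pics/c8.png',b)
E
```

```text
time_s: 5.8
eef_pos: [0.524, 0.1591, 0.1609]
tool_rot: [-0.001, 0.051, 0.999, -0.0]
force: [-0.6, -0.3, -0.5]
gripper_width: 0.0343
[0.52403593 0.15913611 0.16086026] 84.15529623615197 [-1.46086249e-03 -2.84265024e-04 -9.99998893e-01] [-0.58712917 -0.34667477 -0.53232687] 0.0342773596140168
```

View pics/c8.png

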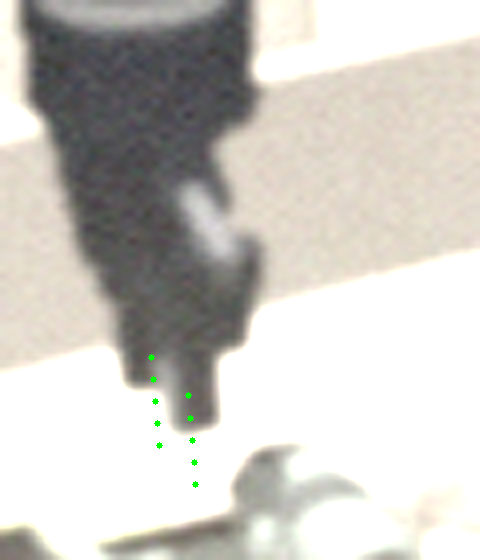

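Closed to 34 mm, the tips sit about 26 mm above the reported TCP (front tip at about (192,428) in the crop). The next descent will therefore be 25 mm deeper.

```bash
python3 -m handwheel '[{"x":0,"y":2,"z":0,"wx":0,"wy":0,"wz":0,"fingers":-1},{"x":0,"y":2,"z":0,"wx":0,"wy":0,"wz":0,"fingers":-1},{"x":0,"y":2,"z":0,"wx":0,"wy":0,"wz":0,"fingers":-1},{"x":0,"y":2,"z":-20,"wx":0,"wy":0,"wz":0,"fingers":-1},{"x":0,"y":2,"z":-45,"wx":0,"wy":0,"wz":0,"fingers":-1},{"x":0,"y":2,"z":-70,"wx":0,"wy":0,"wz":0,"fingers":-1},{"x":0,"y":2,"z":-90,"wx":0,"wy":0,"wz":0,"fingers":-1},{"x":0,"y":2,"z":-95,"wx":0,"wy":0,"wz":0,"fingers":-1}]' 25
python3 -m handwheel '[{"x":0,"y":0,"z":0,"wx":0,"wy":0,"wz":0,"fingers":-0.2},{"x":0,"y":0,"z":0,"wx":0,"wy":0,"wz":0,"fingers":0.1},{"x":0,"y":0,"z":0,"wx":0,"wy":0,"wz":0,"fingers":0.1},{"x":0,"y":0,"z":0,"wx":0,"wy":0,"wz":0,"fingers":0.1},{"x":0,"y":0,"z":0,"wx":0,"wy":0,"wz":0,"fingers":0.1}]' 25
python3 - <<'E'
from h import *
s,a,z=tool();print(s['eef_pos'],a,z,s['force'],s['gripper_width'])
for n in('top','scene'):cv2.imwrite(f'pics/{n}6.png',camera(n)[:,:,::-1])
a=cv2.imread('pics/top6.png')[165:265,190:290];b=cv2.imread('pics/scene6.png')[90:190,230:330]
cv2.imwrite('pics/c9.png',np.hstack([cv2.resize(x,(400,400),interpolation=2) for x in(a,b)]))
E
```

```text
time_s: 6.7
eef_pos: [0.5231, 0.1611, 0.0647]
tool_rot: [-0.002, 0.051, 0.999, -0.0]
force: [0.4, -0.3, 0.3]
gripper_width: 0.0853
time_s: 7.2
eef_pos: [0.5254, 0.1615, 0.0683]
tool_rot: [0.001, 0.051, 0.999, 0.0]
force: [-1.4, 0.9, 5.3]
gripper_width: 0.0441
[0.52544871 0.16150317 0.06829305] 84.14768792772132 [ 1.95203507e-03  2.64389320e-04 -9.99998060e-01] [-1.40976654  0.8916126   5.28105236] 0.04413462709566599
```

View pics/c9.png

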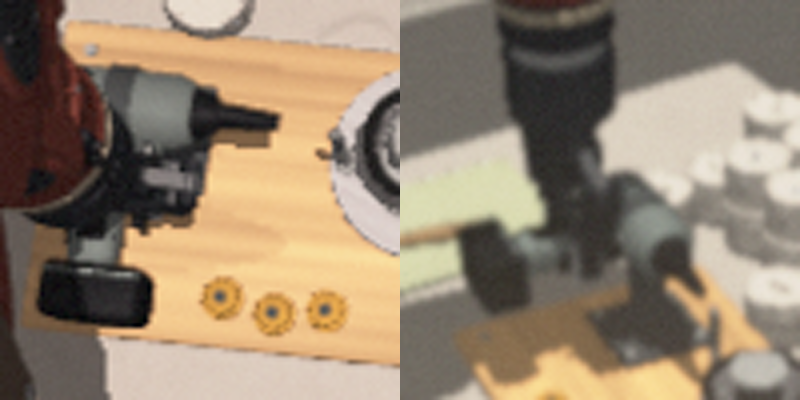

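Width stopped at 44.1 mm, where a fully squeezed trigger gives 45 mm. In the top crop the blade tip moved from (156,228) to (143,228), so the trigger is squeezed. I'll hold briefly, let go, rise and go over to the cover.

```bash
python3 -m handwheel '[{"x":0,"y":0,"z":0,"wx":0,"wy":0,"wz":0,"fingers":0.1},{"x":0,"y":0,"z":0,"wx":0,"wy":0,"wz":0,"fingers":0.1},{"x":0,"y":0,"z":0,"wx":0,"wy":0,"wz":0,"fingers":0.1},{"x":0,"y":0,"z":0,"wx":0,"wy":0,"wz":0,"fingers":0.1},{"x":0,"y":0,"z":0,"wx":0,"wy":0,"wz":0,"fingers":-1},{"x":0,"y":0,"z":0,"wx":0,"wy":0,"wz":0,"fingers":-1},{"x":0,"y":0,"z":0,"wx":0,"wy":0,"wz":0,"fingers":-1},{"x":0,"y":0,"z":0,"wx":0,"wy":0,"wz":0,"fingers":-1}]' 25
python3 -m handwheel '[{"x":0,"y":0,"z":20,"wx":0,"wy":0,"wz":0,"fingers":-1},{"x":0,"y":0,"z":60,"wx":0,"wy":0,"wz":0,"fingers":-1},{"x":0,"y":0,"z":100,"wx":0,"wy":0,"wz":0,"fingers":-1},{"x":0,"y":0,"z":120,"wx":0,"wy":0,"wz":0,"fingers":-1}]'
python3 -m handwheel '[{"x":-4,"y":-44,"z":0,"wx":0,"wy":0,"wz":-1.3,"fingers":-1},{"x":-8,"y":-88,"z":0,"wx":0,"wy":0,"wz":-2.6,"fingers":-1},{"x":-12,"y":-132,"z":0,"wx":0,"wy":0,"wz":-3.9,"fingers":-1},{"x":-16,"y":-176,"z":0,"wx":0,"wy":0,"wz":-5.2,"fingers":-1},{"x":-20,"y":-220,"z":0,"wx":0,"wy":0,"wz":-6.5,"fingers":-1},{"x":-24,"y":-264,"z":0,"wx":0,"wy":0,"wz":-7.8,"fingers":-1},{"x":-28,"y":-308,"z":0,"wx":0,"wy":0,"wz":-9,"fingers":-1},{"x":-32,"y":-352,"z":0,"wx":0,"wy":0,"wz":-10.3,"fingers":-1},{"x":-36,"y":-396,"z":0,"wx":0,"wy":0,"wz":-11.6,"fingers":-1},{"x":-38,"y":-432,"z":0,"wx":0,"wy":0,"wz":-12.7,"fingers":-1}]'
python3 -m handwheel '[{"x":0,"y":0,"z":-25,"wx":0,"wy":0,"wz":0,"fingers":-1},{"x":0,"y":0,"z":-50,"wx":0,"wy":0,"wz":0,"fingers":-1},{"x":0,"y":0,"z":-75,"wx":0,"wy":0,"wz":0,"fingers":-1},{"x":0,"y":0,"z":-75,"wx":0,"wy":0,"wz":0,"fingers":-1}]'
python3 - <<'E'
from h import *
s,a,z=tool();p=s['eef_pos'];print(p,a,z,s['force'],s['q'])
y=rot(s['tool_rot']).apply([0,1,0])
O=[]
for n,(r0,r1,c0,c1) in(('top',(165,265,330,430)),('scene',(210,310,300,400))):
    im=camera(n)[:,:,::-1];cv2.imwrite(f'pics/{n}7.png',im)
    b=cv2.resize(im[r0:r1,c0:c1],(400,400),interpolation=2)
    for sg in(-1,1):
      for dz in(0,.02,.038):
        B=proj(n,p+sg*y*.0427+[0,0,dz]);cv2.circle(b,(int((B[1]-c0+.5)*4),int((B[0]-r0+.5)*4)),2,(0,255,0),-1)
    O.append(b)
cv2.imwrite('pics/d1.png',np.hstack(O))
t=cv2.imread('pics/top7.png')[165:265,190:333];cv2.imwrite('pics/d2.png',cv2.resize(t,None,fx=5,fy=5,interpolation=2))
E
```

```text
time_s: 8.1
eef_pos: [0.5248, 0.1616, 0.067]
tool_rot: [0.0, 0.051, 0.999, 0.0]
force: [-0.0, -0.1, -0.8]
gripper_width: 0.0857
time_s: 8.5
eef_pos: [0.526, 0.1618, 0.1902]
tool_rot: [0.002, 0.051, 0.999, 0.001]
force: [-0.0, -0.0, -0.8]
gripper_width: 0.0854
time_s: 9.5
eef_pos: [0.4862, -0.2729, 0.1869]
tool_rot: [0.0, 0.162, 0.987, -0.0]
force: [0.2, 0.6, -0.6]
gripper_width: 0.0855
time_s: 9.9
eef_pos: [0.4847, -0.2692, 0.1089]
tool_rot: [-0.002, 0.161, 0.987, 0.001]
force: [-0.2, 0.7, 0.3]
gripper_width: 0.0852
[ 0.4847261  -0.26920802  0.10894971] 71.45549182302398 [-0.00427726  0.00352325 -0.99998465] [-0.17858238  0.68838954  0.34403731] [-6.39001062e-01  4.22952255e-01 -2.27807593e-01  9.25571070e-01
  2.77151355e-04 -3.15344227e-01]
```

View pics/d1.png

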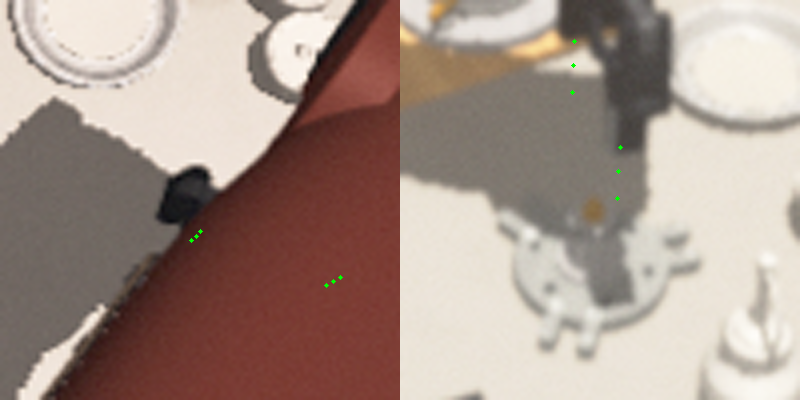

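View pics/d2.png

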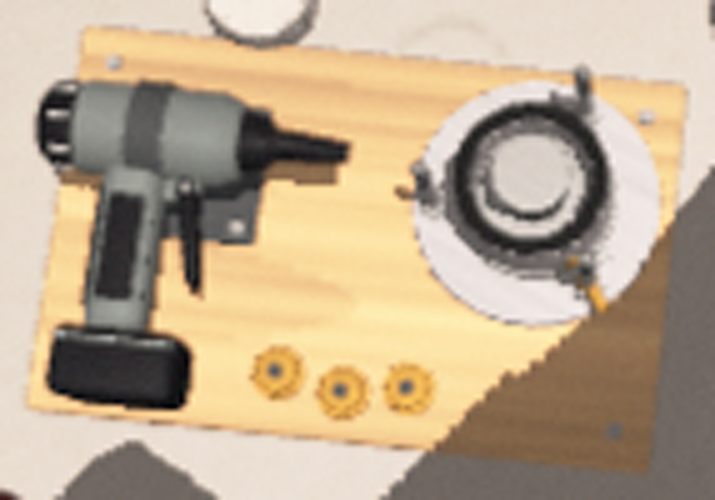

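The trigger is back at rest (tip at (195,290) in the crop) and the nuts haven't moved. The open gripper is above the cover, and its front tip at (628,150) matches the 38 mm offset. Descending over the stem.

```bash
python3 -m handwheel '[{"x":0,"y":0,"z":-30,"wx":0,"wy":0,"wz":0,"fingers":-1},{"x":0,"y":0,"z":-60,"wx":0,"wy":0,"wz":0,"fingers":-1},{"x":0,"y":0,"z":-85,"wx":0,"wy":0,"wz":0,"fingers":-1},{"x":0,"y":0,"z":-100,"wx":0,"wy":0,"wz":0,"fingers":-1},{"x":0,"y":0,"z":-110,"wx":0,"wy":0,"wz":0,"fingers":-1},{"x":0,"y":0,"z":-110,"wx":0,"wy":0,"wz":0,"fingers":-1}]'
python3 - <<'E'
from h import *
s,a,z=tool();p=s['eef_pos'];print(p,a,z,s['force'])
im=camera('scene')[:,:,::-1];cv2.imwrite('pics/scene8.png',im)
r0,r1,c0,c1=230,310,310,390
b=cv2.resize(im[r0:r1,c0:c1],(560,560),interpolation=2)
cv2.imwrite('pics/d3.png',b)
E
```

```text
time_s: 10.6
eef_pos: [0.4869, -0.2707, 0.0019]
tool_rot: [-0.0, 0.161, 0.987, 0.0]
force: [0.4, -0.2, 1.4]
gripper_width: 0.0856
[ 0.48692485 -0.2706621   0.00192604] 71.47915644910854 [-2.68854494e-07  5.97756495e-05 -9.99999998e-01] [ 0.35604088 -0.24084493  1.35964961]
```

View pics/d3.png

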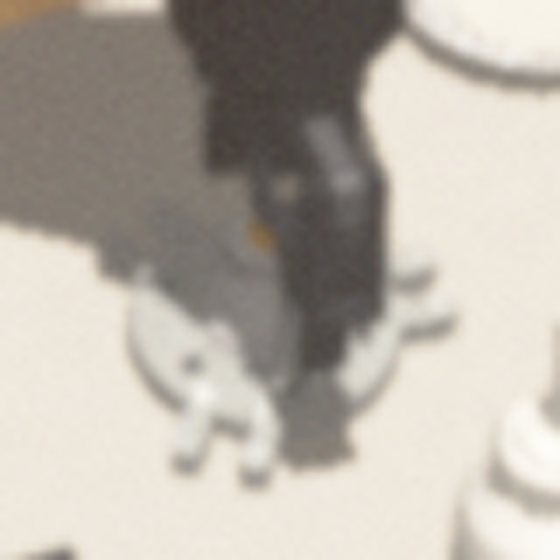

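```bash
python3 -m handwheel '[{"x":0,"y":0,"z":-3,"wx":0,"wy":0,"wz":0,"fingers":-0.5},{"x":0,"y":0,"z":-6,"wx":0,"wy":0,"wz":0,"fingers":0},{"x":0,"y":0,"z":-6,"wx":0,"wy":0,"wz":0,"fingers":0.6},{"x":0,"y":0,"z":-6,"wx":0,"wy":0,"wz":0,"fingers":1},{"x":0,"y":0,"z":-6,"wx":0,"wy":0,"wz":0,"fingers":1},{"x":0,"y":0,"z":-6,"wx":0,"wy":0,"wz":0,"fingers":1}]' 60
python3 - <<'E'
from h import *
s,a,z=tool();p=s['eef_pos'];print(p,a,z,s['force'])
im=camera('scene')[:,:,::-1];cv2.imwrite('pics/scene9.png',im)
r0,r1,c0,c1=230,310,310,390
b=cv2.resize(im[r0:r1,c0:c1],(560,560),interpolation=2)
cv2.imwrite('pics/d4.png',b)
E
```

```text
time_s: 11.25
eef_pos: [0.4869, -0.2706, -0.0037]
tool_rot: [0.0, 0.161, 0.987, -0.0]
force: [-1.1, 2.1, 5.3]
gripper_width: 0.0286
[ 0.48694055 -0.27063594 -0.00367173] 71.47410588616108 [ 5.90642429e-04 -1.04498570e-04 -9.99999820e-01] [-1.13788733  2.06645687  5.30097963]
```

View pics/d4.png

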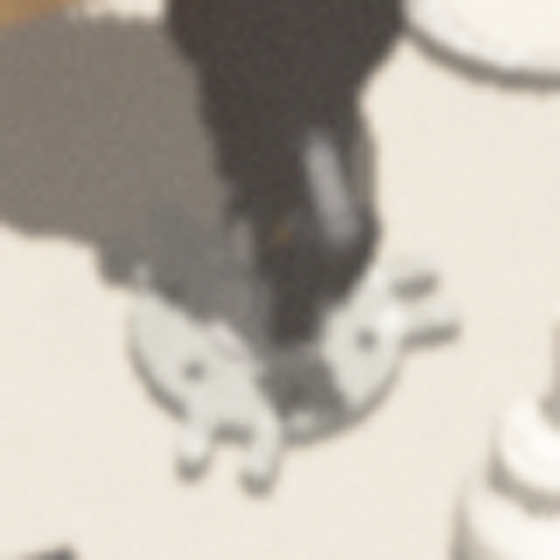

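```bash
python3 -m handwheel '[{"x":0,"y":0,"z":10,"wx":0,"wy":0,"wz":0,"fingers":1},{"x":0,"y":0,"z":45,"wx":0,"wy":0,"wz":0,"fingers":1},{"x":0,"y":0,"z":90,"wx":0,"wy":0,"wz":0,"fingers":1},{"x":0,"y":0,"z":135,"wx":0,"wy":0,"wz":0,"fingers":1},{"x":0,"y":0,"z":160,"wx":0,"wy":0,"wz":0,"fingers":1}]'
python3 -m handwheel '[{"x":10,"y":30,"z":0,"wx":0,"wy":0,"wz":-1,"fingers":1},{"x":20,"y":65,"z":0,"wx":0,"wy":0,"wz":-3,"fingers":1},{"x":32,"y":100,"z":0,"wx":0,"wy":0,"wz":-5,"fingers":1},{"x":42,"y":135,"z":0,"wx":0,"wy":0,"wz":-7,"fingers":1},{"x":53,"y":170,"z":0,"wx":0,"wy":0,"wz":-9,"fingers":1},{"x":64,"y":205,"z":0,"wx":0,"wy":0,"wz":-9,"fingers":1},{"x":72,"y":232,"z":0,"wx":0,"wy":0,"wz":-9,"fingers":1},{"x":75,"y":240,"z":0,"wx":0,"wy":0,"wz":-9,"fingers":1},{"x":75,"y":240,"z":0,"wx":0,"wy":0,"wz":-9,"fingers":1},{"x":75,"y":240,"z":0,"wx":0,"wy":0,"wz":-9,"fingers":1}]'
python3 - <<'E'
from h import *
s,a,z=tool();p=s['eef_pos'];print(p,a,z,s['force'],s['gripper_width'],s['q'])
O=[]
for n,(r0,r1,c0,c1) in(('top',(160,250,250,340)),('scene',(130,220,275,365))):
    im=camera(n)[:,:,::-1];cv2.imwrite(f'pics/{n}10.png',im)
    O.append(cv2.resize(im[r0:r1,c0:c1],(400,400),interpolation=2))
cv2.imwrite('pics/d5.png',np.hstack(O))
E
```

```text
time_s: 11.8
eef_pos: [0.4876, -0.2714, 0.1598]
tool_rot: [0.002, 0.161, 0.987, -0.001]
force: [0.5, -0.0, -2.5]
gripper_width: 0.0284
time_s: 12.8
eef_pos: [0.5613, -0.0313, 0.1559]
tool_rot: [-0.0, 0.238, 0.971, -0.0]
force: [-0.0, -0.6, -3.3]
gripper_width: 0.0284
[ 0.56133418 -0.03133116  0.15585564] 62.46080262968684 [-4.36115246e-04 -5.24310955e-04 -9.99999767e-01] [-0.02628198 -0.6360704  -3.30455635] 0.028393900266202487 [-1.85418731e-01  3.93498013e-01 -1.41241327e-01  1.03638897e+00
 -5.95725229e-04  2.95231083e-01]
```

View pics/d5.png

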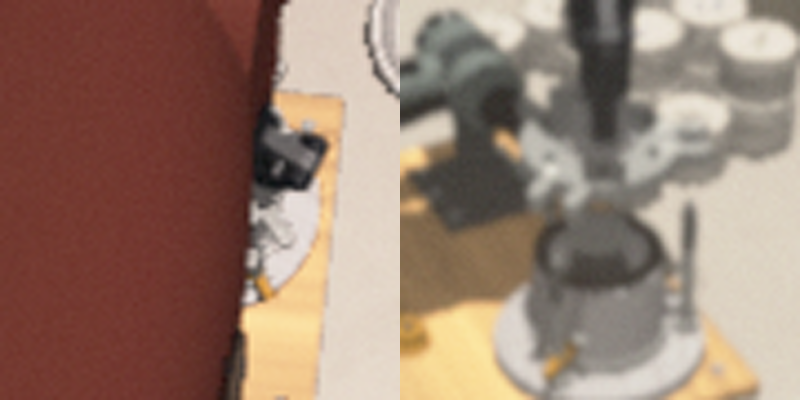

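```bash
cat > ov.py <<'E'
from h import *
def overlay(fn,n,box,sc,out,cov=None,cell=None):
    im=cv2.imread(fn);r0,r1,c0,c1=box
    o=cv2.resize(im[r0:r1,c0:c1],None,fx=sc,fy=sc,interpolation=cv2.INTER_CUBIC)
    def P(p): q=proj(n,p);return (int(round((q[1]-c0+.5)*sc)),int(round((q[0]-r0+.5)*sc)))
    if cov:
        x,y,z,yaw=cov
        for zz,col in((0,(0,255,0)),(.012,(0,200,255))):
            pts=[P([x+.046*np.cos(t),y+.046*np.sin(t),z+zz]) for t in np.linspace(0,6.28,60)]
            cv2.polylines(o,[np.array(pts)],True,col,1)
            for k in range(3):
                t=np.radians(yaw+120*k);u=np.array([np.cos(t),np.sin(t),0]);v=np.array([-u[1],u[0],0])
                for sg in(-.006,.006): cv2.line(o,P([x,y,z+zz]+u*.050+v*sg),P([x,y,z+zz]+u*.065+v*sg),col,1)
    if cell:
        x,y,yaw=cell
        for rad,z in((.066,.025),(.040,.092),):
            pts=[P([x+rad*np.cos(t),y+rad*np.sin(t),z]) for t in np.linspace(0,6.28,60)]
            cv2.polylines(o,[np.array(pts)],True,(255,255,0),1)
        for k in range(3):
            t=np.radians(yaw+120*k);u=np.array([x+.054*np.cos(t),y+.054*np.sin(t)])
            cv2.line(o,P([*u,.025]),P([*u,.123]),(0,0,255),1)
    cv2.imwrite(out,o)
E
python3 - <<'E'
from ov import *
overlay('pics/scene10.png','scene',(150,225,290,370),9,'pics/e1.png',cov=(.5613,-.0313,.1596,-27.5))
overlay('pics/top10.png','top',(170,235,285,340),10,'pics/e2.png',cov=(.5613,-.0313,.1596,-27.5),cell=(.562,-.031,-27.5))
overlay('pics/scene0.png','scene',(150,225,290,370),9,'pics/e3.png',cell=(.5615,-.032,-27.5))
E
```

```text
(no output)
```

View pics/e1.png

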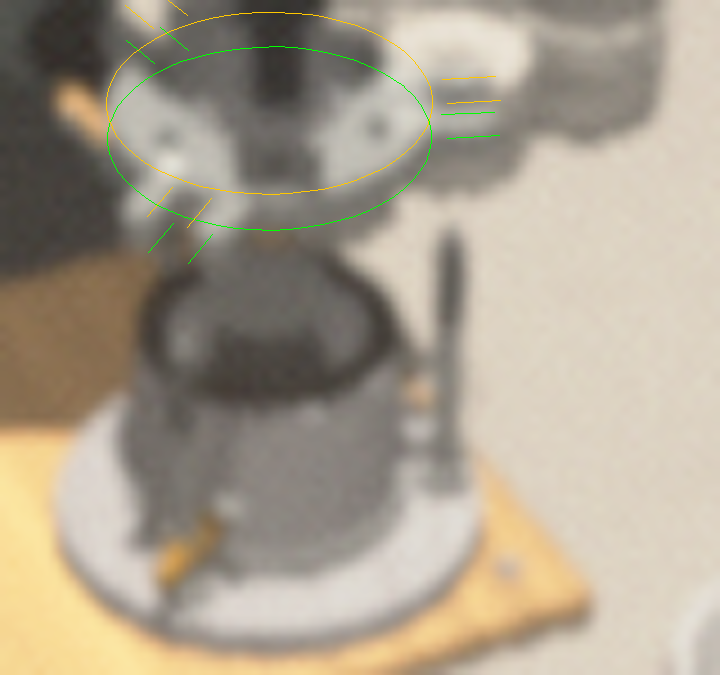

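View pics/e2.png

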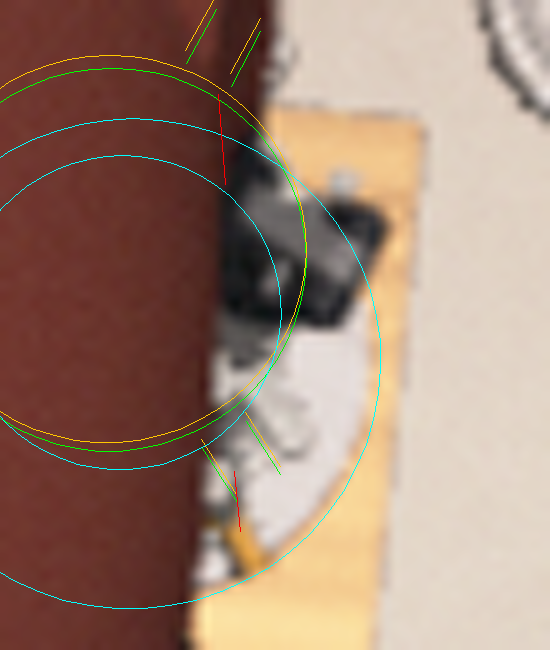

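View pics/e3.png

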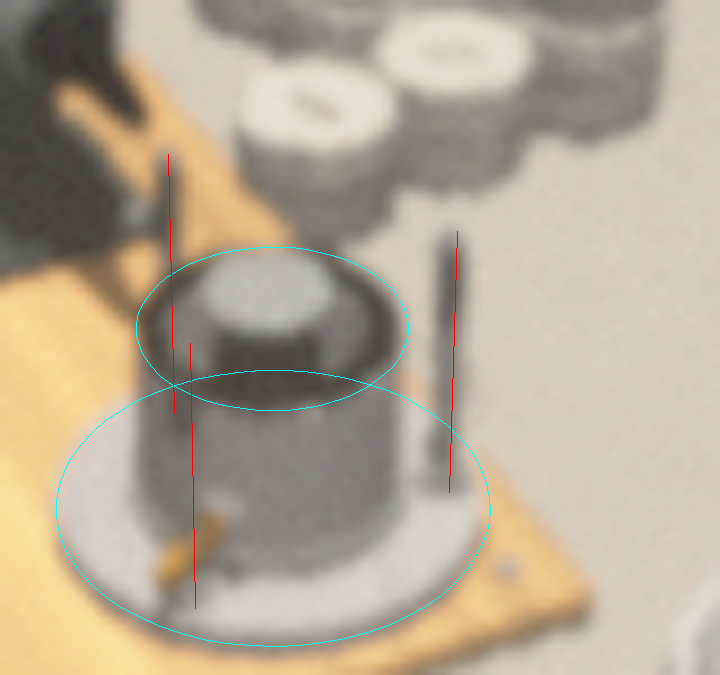

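```bash
python3 - <<'E'
from ov import *
a=cv2.imread('pics/scene10.png');b=cv2.imread('pics/top10.png')
cl=cv2.createCLAHE(3,(4,4))
def f(im,r0,r1,c0,c1,s):
    o=cv2.resize(im[r0:r1,c0:c1],None,fx=s,fy=s,interpolation=cv2.INTER_LANCZOS4);L=cv2.cvtColor(o,cv2.COLOR_BGR2LAB);L[:,:,0]=cl.apply(L[:,:,0]);return cv2.cvtColor(L,cv2.COLOR_LAB2BGR)
cv2.imwrite('pics/f1.png',f(a,145,190,295,350,14))
cv2.imwrite('pics/f2.png',f(b,195,232,300,330,16))
E
```

```text
(no output)
```

View pics/f1.png

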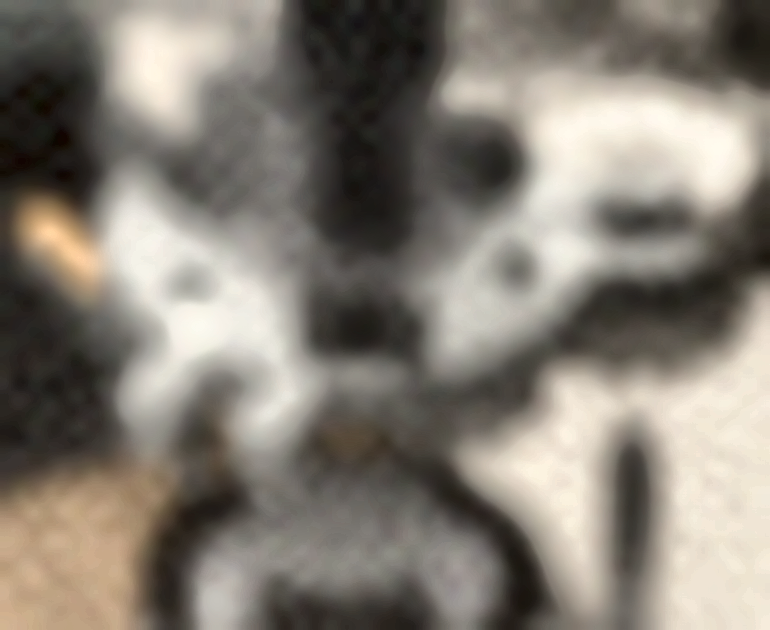

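View pics/f2.png

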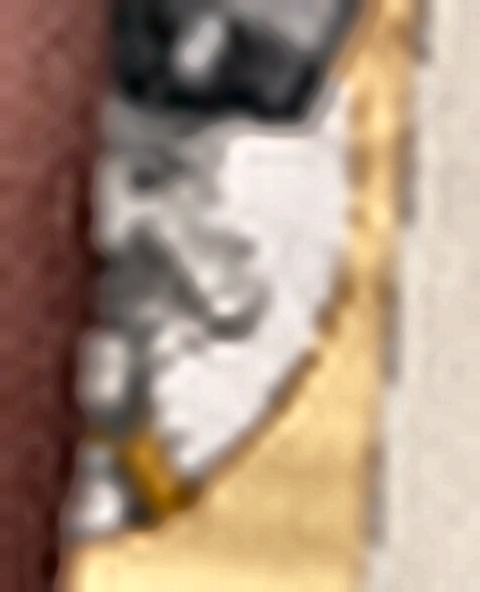

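```bash
python3 - <<'E'
from ov import *
overlay('pics/top0.png','top',(205,262,355,417),12,'pics/g1.png',cov=(.4865,-.271,0,-18.5))
overlay('pics/scene9.png','scene',(250,307,318,384),12,'pics/g2.png',cov=(.4865,-.271,0,-18.5))
E
```

```text
(no output)
```

View pics/g1.png

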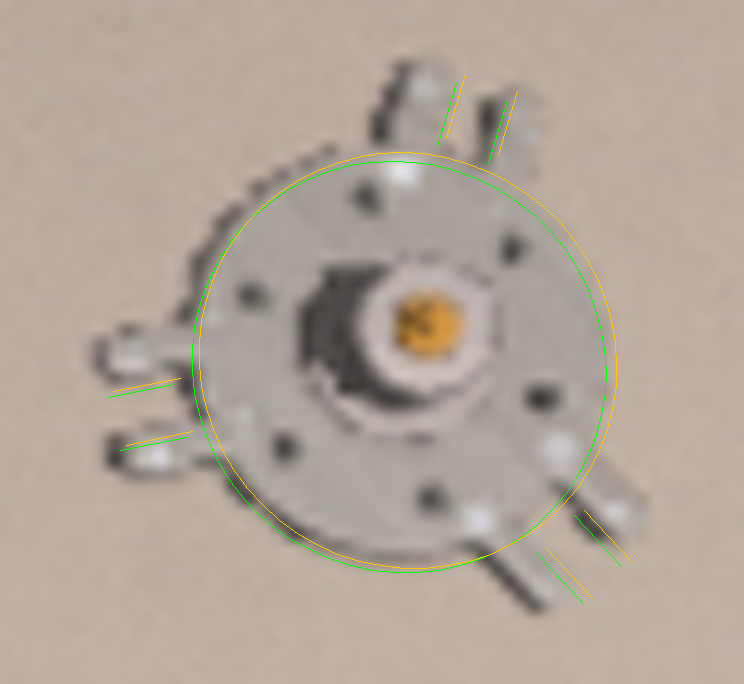

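View pics/g2.png

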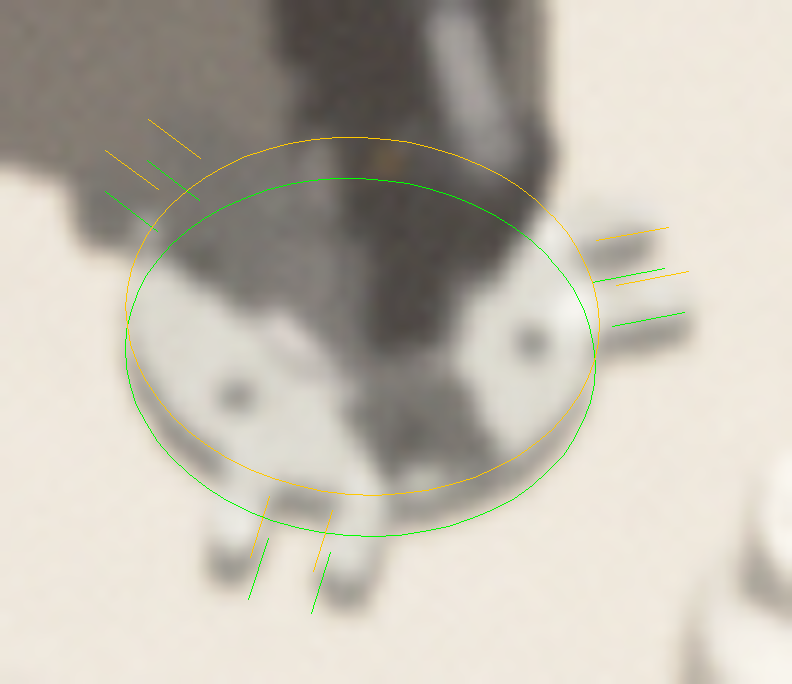

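```bash
python3 - <<'E'
from ov import *
p=np.array([.5615,-.032,.09]);J=np.c_[(proj('scene',p+[.001,0,0])-proj('scene',p)),(proj('scene',p+[0,.001,0])-proj('scene',p))]
print(np.linalg.solve(J,[-.3,-.5]),'mm shift')
overlay('pics/top7.png','top',(172,234,265,328),11,'pics/h1.png',cell=(.563,-.0305,-27.4))
overlay('pics/scene0.png','scene',(160,225,292,352),11,'pics/h2.png',cell=(.5595,-.0315,-27.4))
E
```

```text
[-0.40687335  1.83071202] mm shift
```

View pics/h1.png

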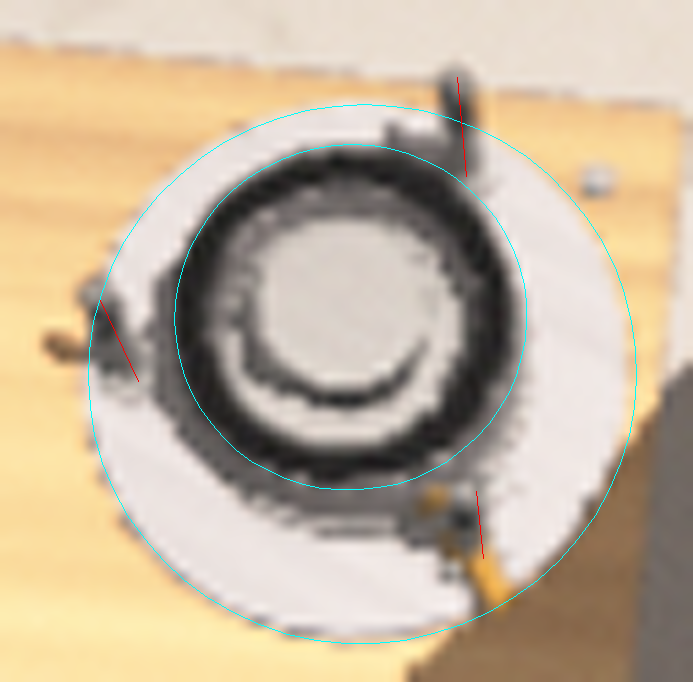

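View pics/h2.png

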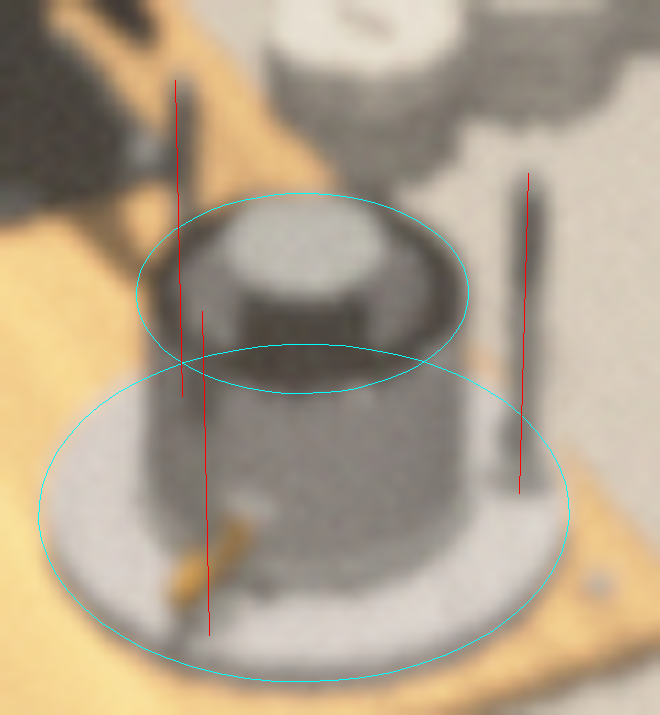

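The cover is held level about 37 mm above the rod tips and its model overlay fits. Against the cell it needs about +1 mm in y, +1 mm in x and −1.5° of turn. I'll apply that and lower to just above the tips for another look.

```bash
python3 -m handwheel '[{"x":0.7,"y":1,"z":-10,"wx":0,"wy":0,"wz":-1.5,"fingers":1},{"x":0.7,"y":1,"z":-22,"wx":0,"wy":0,"wz":-1.5,"fingers":1},{"x":0.7,"y":1,"z":-32,"wx":0,"wy":0,"wz":-1.5,"fingers":1},{"x":0.7,"y":1,"z":-32,"wx":0,"wy":0,"wz":-1.5,"fingers":1},{"x":0.7,"y":1,"z":-32,"wx":0,"wy":0,"wz":-1.5,"fingers":1}]'
python3 - <<'E'
from ov import *
s,a,z=tool();p=s['eef_pos'];print(p,a,z,s['force'],s['gripper_width'])
F=[]
for n in('top','scene'): 
    cv2.imwrite(f'pics/{n}11.png',camera(n)[:,:,::-1]);F.append(env.sense()['force'][2])
print(F)
yaw=a-71.47-18.4
overlay('pics/scene11.png','scene',(155,220,292,352),11,'pics/i1.png')
overlay('pics/scene11.png','scene',(155,220,292,352),11,'pics/i2.png',cov=(p[0],p[1],p[2]+.0037,yaw),cell=(.561,-.0302,-28.9))
E
```

```text
time_s: 13.4
eef_pos: [0.562, -0.0296, 0.1233]
tool_rot: [-0.001, 0.251, 0.968, -0.0]
force: [0.1, -0.6, -3.0]
gripper_width: 0.0285
[ 0.56201689 -0.02964891  0.12331049] 60.96643057330334 [-1.04573907e-03  1.78927160e-04 -9.99999437e-01] [ 0.09626023 -0.64196399 -3.00445137] 0.028487976392126836
[np.float64(-2.719824049576826), np.float64(-3.351526842116324)]
```

View pics/i1.png

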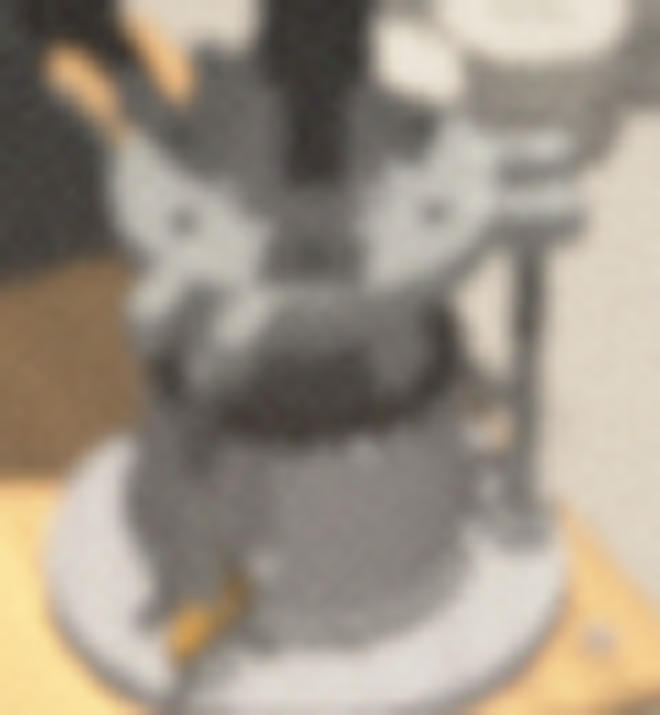

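View pics/i2.png

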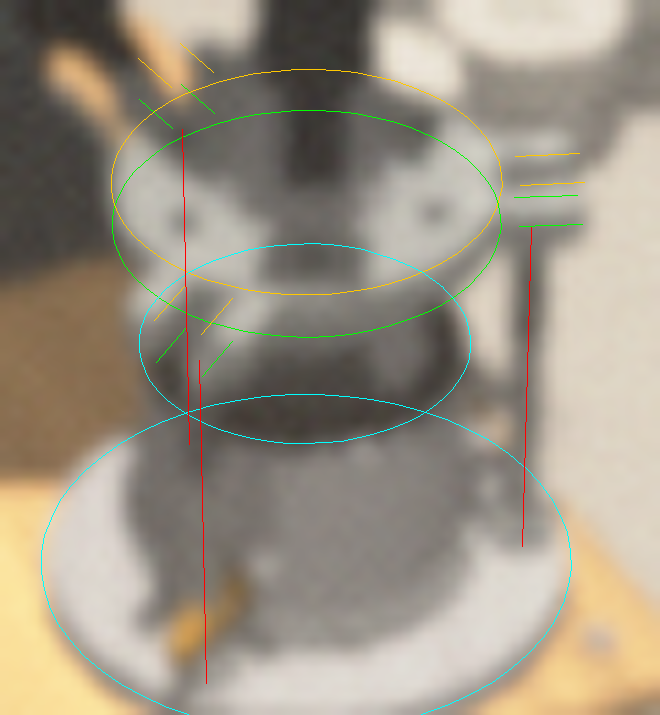

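Per the overlay, all three slots sit over the rods: right slot at (535,172), front slot at (201,344) against its rod at (200,360). Lowering gently while watching the forces.

```bash
python3 -m handwheel '[{"x":0,"y":0,"z":-3,"wx":0,"wy":0,"wz":0,"fingers":1},{"x":0,"y":0,"z":-6,"wx":0,"wy":0,"wz":0,"fingers":1},{"x":0,"y":0,"z":-9,"wx":0,"wy":0,"wz":0,"fingers":1},{"x":0,"y":0,"z":-12,"wx":0,"wy":0,"wz":0,"fingers":1},{"x":0,"y":0,"z":-12,"wx":0,"wy":0,"wz":0,"fingers":1}]'
python3 - <<'E'
from ov import *
s,a,z=tool();p=s['eef_pos'];print(p,a,z,s['force'],s['moment'],s['gripper_width'])
cv2.imwrite('pics/scene12.png',camera('scene')[:,:,::-1])
overlay('pics/scene12.png','scene',(155,220,292,352),11,'pics/j1.png')
E
```

```text
time_s: 14.0
eef_pos: [0.562, -0.0296, 0.1113]
tool_rot: [-0.0, 0.251, 0.968, -0.0]
force: [-0.1, 0.2, -2.8]
gripper_width: 0.0282
[ 0.56201852 -0.02956411  0.1112677 ] 60.96970458498762 [-8.38427592e-04  1.59994777e-04 -9.99999636e-01] [-0.1082545   0.23853538 -2.75052392] [-0.00292578  0.0245446   0.0132533 ] 0.028156526032477563
```

View pics/j1.png

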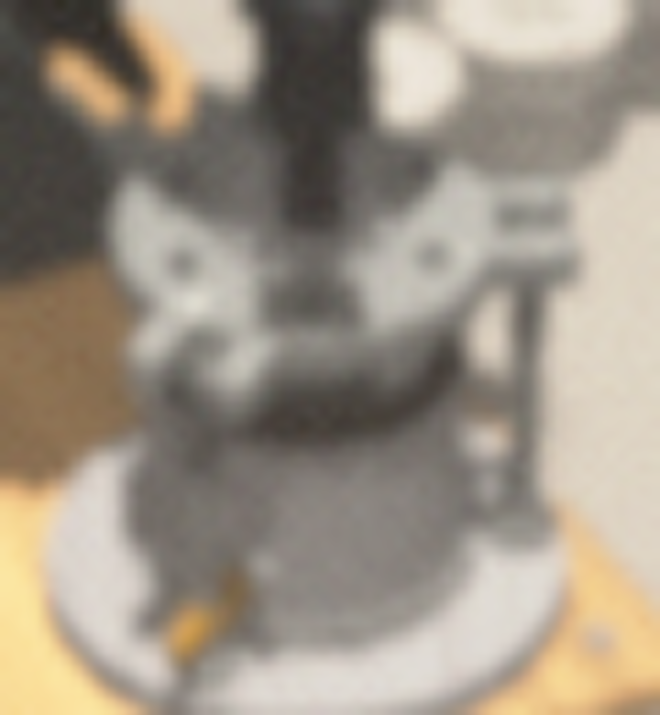

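```bash
python3 -m handwheel '[{"x":0,"y":0,"z":-3,"wx":0,"wy":0,"wz":0,"fingers":1},{"x":0,"y":0,"z":-6,"wx":0,"wy":0,"wz":0,"fingers":1},{"x":0,"y":0,"z":-9,"wx":0,"wy":0,"wz":0,"fingers":1},{"x":0,"y":0,"z":-11,"wx":0,"wy":0,"wz":0,"fingers":1},{"x":0,"y":0,"z":-11,"wx":0,"wy":0,"wz":0,"fingers":1}]'
python3 - <<'E'
from ov import *
s,a,z=tool();p=s['eef_pos'];print(p,a,z,s['force'],s['moment'],s['gripper_width'])
cv2.imwrite('pics/top13.png',camera('top')[:,:,::-1])
cv2.imwrite('pics/scene13.png',camera('scene')[:,:,::-1])
overlay('pics/scene13.png','scene',(155,220,292,352),11,'pics/j2.png')
E
```

```text
time_s: 14.55
eef_pos: [0.5622, -0.0296, 0.1004]
tool_rot: [-0.0, 0.251, 0.968, -0.0]
force: [-0.5, 0.1, -3.4]
gripper_width: 0.0283
[ 0.56217123 -0.02959854  0.10044838] 60.968070137317525 [-4.99983832e-04  7.28651174e-05 -9.99999872e-01] [-0.49579886  0.13072743 -3.41346809] [ 0.01988518 -0.0029673  -0.00506162] 0.028324151890381056
```

View pics/j2.png

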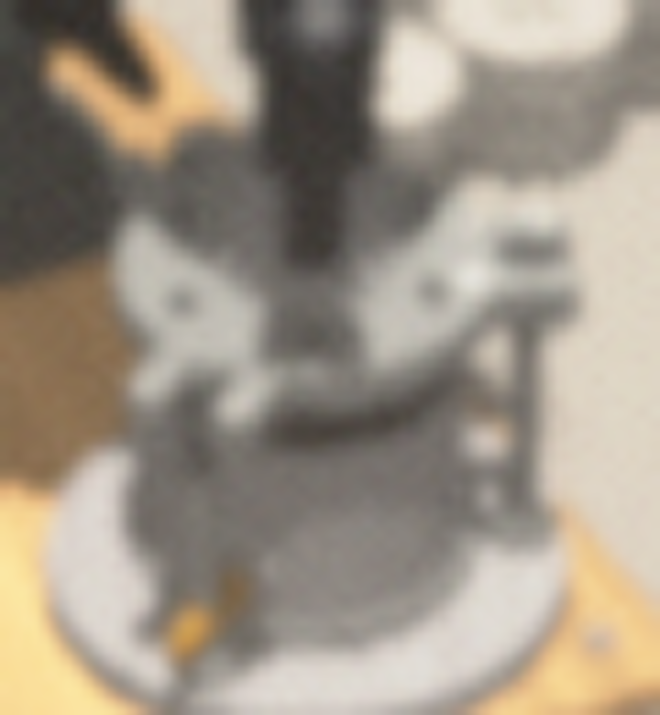

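```bash
python3 -m handwheel '[{"x":0,"y":0,"z":-2,"wx":0,"wy":0,"wz":0,"fingers":1},{"x":0,"y":0,"z":-4,"wx":0,"wy":0,"wz":0,"fingers":1},{"x":0,"y":0,"z":-6,"wx":0,"wy":0,"wz":0,"fingers":1},{"x":0,"y":0,"z":-6,"wx":0,"wy":0,"wz":0,"fingers":1},{"x":0,"y":0,"z":-6,"wx":0,"wy":0,"wz":0,"fingers":1}]'
python3 - <<'E'
from ov import *
F=[]
for i in range(4): im=camera('scene');F.append(env.sense()['force'])
s,a,z=tool();p=s['eef_pos'];print(p,a,z,np.mean(F,0),s['moment'],s['gripper_width'])
cv2.imwrite('pics/scene14.png',im[:,:,::-1])
overlay('pics/scene14.png','scene',(155,220,292,352),11,'pics/j3.png')
E
```

```text
time_s: 15.15
eef_pos: [0.5626, -0.0297, 0.0949]
tool_rot: [0.0, 0.251, 0.968, 0.0]
force: [1.0, -0.0, -0.8]
gripper_width: 0.0282
[ 0.56261849 -0.0296816   0.09496645] 60.96803088289876 [ 4.98045142e-04 -9.96756703e-05 -9.99999871e-01] [ 0.69587383 -0.31529311 -0.43494282] [-0.03365679 -0.24256091  0.03953264] 0.028392845457554848
```

View pics/j3.png

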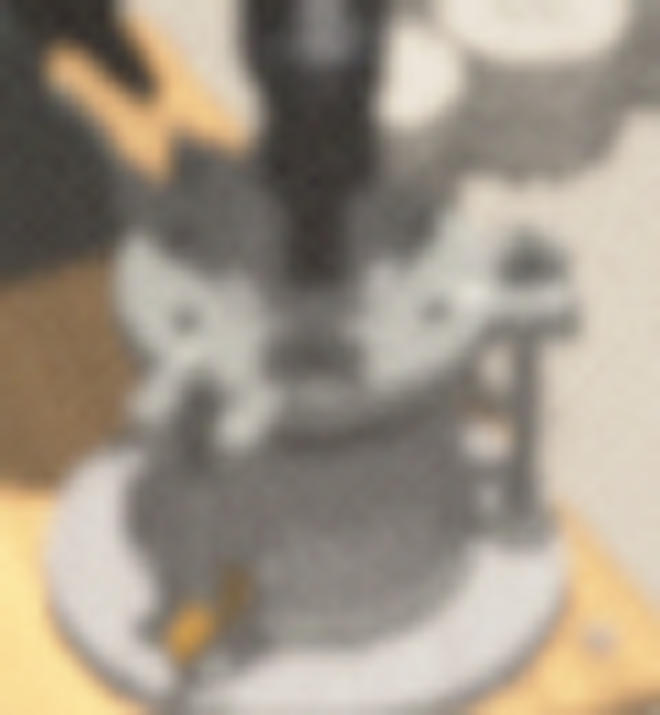

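The rod tips now stand up through the right slot (528,238) and the front slot (200,385). The spring force is starting, about +2.7 N. Continuing.

```bash
python3 -m handwheel '[{"x":0,"y":0,"z":-1,"wx":0,"wy":0,"wz":0,"fingers":1},{"x":0,"y":0,"z":-2,"wx":0,"wy":0,"wz":0,"fingers":1},{"x":0,"y":0,"z":-3,"wx":0,"wy":0,"wz":0,"fingers":1},{"x":0,"y":0,"z":-4,"wx":0,"wy":0,"wz":0,"fingers":1},{"x":0,"y":0,"z":-4,"wx":0,"wy":0,"wz":0,"fingers":1}]'
python3 - <<'E'
from ov import *
F=[];M=[]
for i in range(4): im=camera('scene');F.append(env.sense()['force']);M.append(env.sense()['moment'])
s,a,z=tool();p=s['eef_pos'];print(p,a,z,np.mean(F,0),np.mean(M,0),s['gripper_width'])
E
```

```text
time_s: 15.85
eef_pos: [0.5626, -0.0297, 0.0908]
tool_rot: [0.0, 0.251, 0.968, 0.0]
force: [1.0, 0.2, 1.2]
gripper_width: 0.0283
[ 0.56257054 -0.02967766  0.09092731] 60.967482319784025 [ 3.92850353e-04 -4.85572979e-05 -9.99999922e-01] [ 1.37997091 -0.23833055  1.28645253] [-0.01066113 -0.32253872 -0.03029135] 0.028322165832374062
```

```bash
python3 -m handwheel '[{"x":0.5,"y":0,"z":-1,"wx":0,"wy":0,"wz":0,"fingers":1},{"x":0.5,"y":0,"z":-2,"wx":0,"wy":0,"wz":0,"fingers":1},{"x":0.5,"y":0,"z":-3,"wx":0,"wy":0,"wz":0,"fingers":1},{"x":0.5,"y":0,"z":-3,"wx":0,"wy":0,"wz":0,"fingers":1}]'
python3 - <<'E'
from ov import *
F=[];M=[]
for i in range(4): im=camera('scene');F.append(env.sense()['force']);M.append(env.sense()['moment'])
s,a,z=tool();p=s['eef_pos'];print(p,a,z,np.mean(F,0),np.mean(M,0),s['gripper_width'])
E
```

```text
time_s: 16.45
eef_pos: [0.5626, -0.0297, 0.0879]
tool_rot: [-0.0, 0.251, 0.968, -0.0]
force: [-1.4, -0.8, 4.3]
gripper_width: 0.0287
[ 0.56264381 -0.02966199  0.08789722] 60.96757599770156 [-3.30455165e-04 -1.14943983e-04 -9.99999939e-01] [-1.80546626 -0.66727933  4.17351803] [-0.0765262   0.35719246 -0.01458791] 0.02877360710755137
```

```bash
python3 -m handwheel '[{"x":-0.25,"y":0,"z":-0.5,"wx":0,"wy":0,"wz":0,"fingers":1},{"x":-0.25,"y":0,"z":-1,"wx":0,"wy":0,"wz":0,"fingers":1},{"x":-0.25,"y":0,"z":-1,"wx":0,"wy":0,"wz":0,"fingers":1}]'
python3 - <<'E'
from ov import *
F=[];M=[]
for i in range(4): im=camera('scene');F.append(env.sense()['force']);M.append(env.sense()['moment'])
s,a,z=tool();p=s['eef_pos'];print(p,a,z,np.mean(F,0),np.mean(M,0),s['gripper_width'])
E
```

```text
time_s: 16.95
eef_pos: [0.5627, -0.0297, 0.0873]
tool_rot: [0.0, 0.251, 0.968, -0.0]
force: [-3.9, -0.8, 9.0]
gripper_width: 0.0285
[ 0.56267138 -0.02967112  0.08733303] 60.96994148230067 [ 3.52644063e-04 -1.81934215e-04 -9.99999921e-01] [-3.16133472 -0.47218327  9.72491047] [-0.05051606  0.62949554 -0.00535313] 0.028029894834668948
```

```bash
python3 -m handwheel '[{"x":-0.4,"y":0,"z":-0.3,"wx":0,"wy":0,"wz":0,"fingers":1},{"x":-0.6,"y":-0.1,"z":-0.6,"wx":0,"wy":0,"wz":0,"fingers":1},{"x":-0.6,"y":-0.1,"z":-0.6,"wx":0,"wy":0,"wz":0,"fingers":1}]'
python3 - <<'E'
from ov import *
F=[];M=[]
for i in range(6): im=camera('scene');F.append(env.sense()['force']);M.append(env.sense()['moment'])
cv2.imwrite('pics/scene15.png',im[:,:,::-1]);cv2.imwrite('pics/top15.png',camera('top')[:,:,::-1])
s,a,z=tool();p=s['eef_pos'];print(p,a,z,np.mean(F,0),np.mean(M,0),s['gripper_width'],np.array(F)[:,2])
overlay('pics/scene15.png','scene',(155,220,292,352),11,'pics/k1.png',cell=None)
overlay('pics/top15.png','top',(165,265,190,333),5,'pics/k2.png')
E
```

```text
time_s: 17.45
eef_pos: [0.5627, -0.0297, 0.0871]
tool_rot: [0.001, 0.251, 0.968, 0.0]
force: [-2.0, 0.2, 10.9]
gripper_width: 0.0285
[ 0.56270878 -0.02971799  0.08711014] 60.97498578294935 [ 1.62748795e-03 -8.07389076e-05 -9.99998672e-01] [-1.74260353  0.30517309 11.21263047] [ 0.0932609   0.43937402 -0.00382482] 0.028226582248484105 [11.39388777 11.19669057 10.81626609 11.07716219 11.37426587 11.41751035]
```

View pics/k1.png

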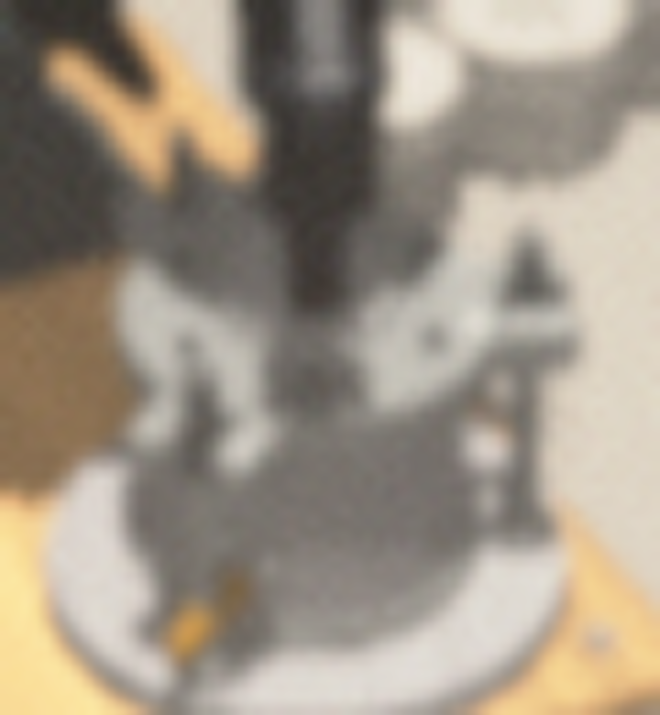

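View pics/k2.png

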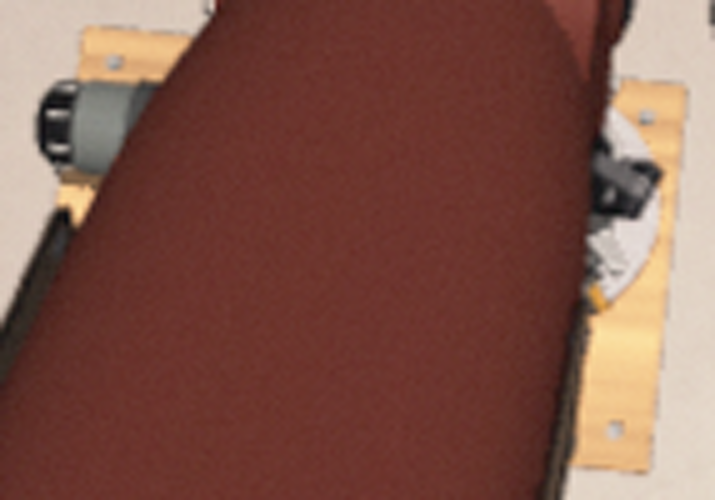

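All three rods stand in their slots, with tips at (530,235), (195,345) and (180,150), and the cover sits level. Net force is about 14.3 N, so this is the final trim before holding.

```bash
python3 -m handwheel '[{"x":-0.4,"y":0,"z":-0.2,"wx":0,"wy":0,"wz":0,"fingers":1},{"x":-0.4,"y":0,"z":-0.4,"wx":0,"wy":0,"wz":0,"fingers":1},{"x":-0.4,"y":0,"z":-0.4,"wx":0,"wy":0,"wz":0,"fingers":1},{"x":-0.4,"y":0,"z":-0.4,"wx":0,"wy":0,"wz":0,"fingers":1}]'
python3 - <<'E'
from ov import *
F=[]
for i in range(8): im=camera('scene');F.append(env.sense()['force'])
s,a,z=tool();print(s['eef_pos'],z,np.mean(F,0),s['moment'],s['gripper_width'],np.array(F)[:,2])
E
```

```text
time_s: 18.2
eef_pos: [0.5627, -0.0297, 0.0869]
tool_rot: [0.001, 0.251, 0.968, 0.0]
force: [-1.1, 0.6, 11.8]
gripper_width: 0.0283
[ 0.56269544 -0.02972047  0.08693511] [ 2.41382753e-03 -8.04690933e-05 -9.99997083e-01] [-1.53640087  0.78041391 12.61845567] [ 0.10254018  0.28381108 -0.01288545] 0.028650684287445757 [12.72836466 12.94037347 12.63250258 13.09885609 12.55096132 12.52726196
 12.64682556 11.82249974]
```

Net is 12.6 + 3.1 ≈ 15.7 N with a tilt of 0.14°. Holding.

```bash
H='' ; python3 -m handwheel '[{"x":0,"y":0,"z":0,"wx":0,"wy":0,"wz":0,"fingers":1},{"x":0,"y":0,"z":0,"wx":0,"wy":0,"wz":0,"fingers":1},{"x":0,"y":0,"z":0,"wx":0,"wy":0,"wz":0,"fingers":1},{"x":0,"y":0,"z":0,"wx":0,"wy":0,"wz":0,"fingers":1},{"x":0,"y":0,"z":0,"wx":0,"wy":0,"wz":0,"fingers":1},{"x":0,"y":0,"z":0,"wx":0,"wy":0,"wz":0,"fingers":1},{"x":0,"y":0,"z":0,"wx":0,"wy":0,"wz":0,"fingers":1},{"x":0,"y":0,"z":0,"wx":0,"wy":0,"wz":0,"fingers":1},{"x":0,"y":0,"z":0,"wx":0,"wy":0,"wz":0,"fingers":1},{"x":0,"y":0,"z":0,"wx":0,"wy":0,"wz":0,"fingers":1}]'
python3 -m handwheel '[{"x":0,"y":0,"z":0,"wx":0,"wy":0,"wz":0,"fingers":1},{"x":0,"y":0,"z":0,"wx":0,"wy":0,"wz":0,"fingers":1},{"x":0,"y":0,"z":0,"wx":0,"wy":0,"wz":0,"fingers":1},{"x":0,"y":0,"z":0,"wx":0,"wy":0,"wz":0,"fingers":1},{"x":0,"y":0,"z":0,"wx":0,"wy":0,"wz":0,"fingers":1},{"x":0,"y":0,"z":0,"wx":0,"wy":0,"wz":0,"fingers":1},{"x":0,"y":0,"z":0,"wx":0,"wy":0,"wz":0,"fingers":1},{"x":0,"y":0,"z":0,"wx":0,"wy":0,"wz":0,"fingers":1},{"x":0,"y":0,"z":0,"wx":0,"wy":0,"wz":0,"fingers":1},{"x":0,"y":0,"z":0,"wx":0,"wy":0,"wz":0,"fingers":1}]'
python3 -m handwheel '[{"x":0,"y":0,"z":0,"wx":0,"wy":0,"wz":0,"fingers":1},{"x":0,"y":0,"z":0,"wx":0,"wy":0,"wz":0,"fingers":1},{"x":0,"y":0,"z":0,"wx":0,"wy":0,"wz":0,"fingers":1},{"x":0,"y":0,"z":0,"wx":0,"wy":0,"wz":0,"fingers":1},{"x":0,"y":0,"z":0,"wx":0,"wy":0,"wz":0,"fingers":1},{"x":0,"y":0,"z":0,"wx":0,"wy":0,"wz":0,"fingers":1},{"x":0,"y":0,"z":0,"wx":0,"wy":0,"wz":0,"fingers":1},{"x":0,"y":0,"z":0,"wx":0,"wy":0,"wz":0,"fingers":1},{"x":0,"y":0,"z":0,"wx":0,"wy":0,"wz":0,"fingers":1},{"x":0,"y":0,"z":0,"wx":0,"wy":0,"wz":0,"fingers":1}]'
python3 -m handwheel '[{"x":0,"y":0,"z":0,"wx":0,"wy":0,"wz":0,"fingers":1},{"x":0,"y":0,"z":0,"wx":0,"wy":0,"wz":0,"fingers":1},{"x":0,"y":0,"z":0,"wx":0,"wy":0,"wz":0,"fingers":1},{"x":0,"y":0,"z":0,"wx":0,"wy":0,"wz":0,"fingers":1},{"x":0,"y":0,"z":0,"wx":0,"wy":0,"wz":0,"fingers":1},{"x":0,"y":0,"z":0,"wx":0,"wy":0,"wz":0,"fingers":1},{"x":0,"y":0,"z":0,"wx":0,"wy":0,"wz":0,"fingers":1},{"x":0,"y":0,"z":0,"wx":0,"wy":0,"wz":0,"fingers":1},{"x":0,"y":0,"z":0,"wx":0,"wy":0,"wz":0,"fingers":1},{"x":0,"y":0,"z":0,"wx":0,"wy":0,"wz":0,"fingers":1}]'
python3 - <<'E'
from ov import *
F=[]
for i in range(6): im=camera('scene');F.append(env.sense()['force'])
s,a,z=tool();print(s['time_s'],s['eef_pos'],z,np.mean(F,0),s['gripper_width'])
cv2.imwrite('pics/scene16.png',im[:,:,::-1]);overlay('pics/scene16.png','scene',(120,220,240,360),6,'pics/k3.png')
E
```

```text
time_s: 19.6
eef_pos: [0.5627, -0.0297, 0.087]
tool_rot: [0.001, 0.251, 0.968, 0.0]
force: [-2.3, 0.5, 13.4]
gripper_width: 0.0285
time_s: 20.6
eef_pos: [0.5627, -0.0297, 0.087]
tool_rot: [0.001, 0.251, 0.968, 0.0]
force: [-1.1, 0.3, 12.3]
gripper_width: 0.0281
time_s: 21.6
eef_pos: [0.5627, -0.0297, 0.0869]
tool_rot: [0.001, 0.251, 0.968, 0.0]
force: [-0.7, 0.8, 12.3]
gripper_width: 0.0286
time_s: 22.6
eef_pos: [0.5627, -0.0297, 0.0869]
tool_rot: [0.001, 0.251, 0.968, 0.0]
force: [-1.0, 1.3, 11.5]
gripper_width: 0.028
22.9 [ 0.56264358 -0.02970524  0.086932  ] [ 2.31804517e-03 -3.09880541e-05 -9.99997313e-01] [-1.74700357  0.5931467  12.42661648] 0.028617797212425265
```

View pics/k3.png

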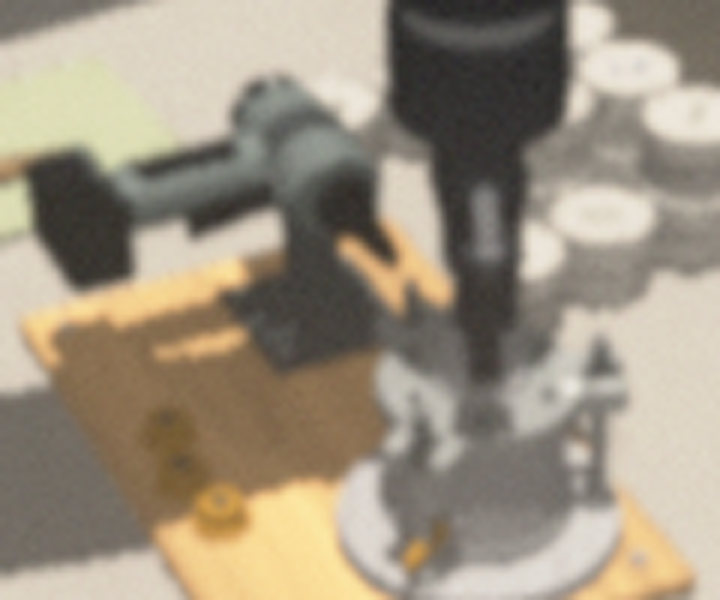

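The cover is down over the three rods, the nuts are in place at (165,425), (180,465) and (220,505), and the push is steady at about 15.5 N net. Handing in.

```bash
python3 -c "
from rig import workorder
print(workorder.job_done())"
```

```text
the job is handed in; nothing more can be done
None
```

The cell is blown off and closed. The arm is still gripping the cover and pushing down, so you can run the nuts on.

- **Duster:** My first squeeze missed the trigger. The fingertips sat about 25 mm higher than the reported tool position, so the pads closed over the handle and pressed on the duster with about 30 N. I went 25 mm lower and the second squeeze worked. The fingers stopped at 44 mm, where a fully squeezed trigger gives 45 mm, and the blade visibly moved in. After I let go, a picture showed the trigger back at rest.
- **Cover:** I gripped it by the stem and lowered it with all three rod tips showing through its slots. The spring force came on as expected (about 0.4 N per mm).
- **Final push:** I held it steady for over 4 s and handed in at about 23 s. The push works out at about 15.5 N on the cell: 12.4 N read at the wrist plus the cover's weight of about 3.1 N. That should squash the seal by about 1.2 mm, though I worked that out from the force and could not see it. The tilt was 0.13°.
- **Left over:** A sideways force of about 1.8 N on the cover remained. The top camera was blocked by the arm at the end, so the last fit check rests on the scene camera alone. The nuts were where I found them.

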